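# Load and lock tip racks on the orbital shaker

## Task

Load every tip rack that stands on the bench into the shaker bay of its own colour, flat on the deck, and slide that bay's steel bolt fully home over the rack. Then lift a spring cotter off its hook on the stand and push its straight leg down through the bolt's cross hole until the bow snaps over the bolt; do this for every rack, let go, leave spare cotters hanging on the stand, and do not shift the bottle, beaker or tip box.

Things in the scene. Friction and masses are not known exactly. Their poses are not given: they have to be found in the camera images.
- rack_blue: The blue tip rack, 220 g, loose on the bench, and possibly absent: a plastic box 100 mm (its x) by 54 mm (its y) by 45 mm high, the same either way round, with an upright white carrying grip in the middle of its top, 42 mm along x, 14 mm thick along y, from 45 to 80 mm above the underside. Origin: centre of the underside; z up.
- rack_green: The green tip rack, 220 g, loose on the bench, and possibly absent: a plastic box 100 mm (its x) by 54 mm (its y) by 45 mm high, the same either way round, with an upright white carrying grip in the middle of its top, 42 mm along x, 14 mm thick along y, from 45 to 80 mm above the underside. Origin: centre of the underside; z up.
- rack_orange: The orange tip rack, 220 g, loose on the bench, and possibly absent: a plastic box 100 mm (its x) by 54 mm (its y) by 45 mm high, the same either way round, with an upright white carrying grip in the middle of its top, 42 mm along x, 14 mm thick along y, from 45 to 80 mm above the underside. Origin: centre of the underside; z up.
- bay_blue (a point): Centre of the floor of the blue bay, on the orbital shaker's deck, 65 mm above the bench. x runs along the bay, away from the bolt's handle; z up. A round blue guide rail 12 mm high rings the bay and leaves 105 by 59 mm for the rack. The three bays lie side by side along y, 85 mm apart: blue at +y, then green, orange at -y.
- bay_green (a point): Centre of the floor of the green bay, on the orbital shaker's deck, 65 mm above the bench. x runs along the bay, away from the bolt's handle; z up. A round green guide rail 12 mm high rings the bay and leaves 105 by 59 mm for the rack. The shaker (white base, aluminium deck 270 by 290 mm) does not move.
- bay_orange (a point): Centre of the floor of the orange bay, on the orbital shaker's deck, 65 mm above the bench. x runs along the bay, away from the bolt's handle; z up. A round orange guide rail 12 mm high rings the bay and leaves 105 by 59 mm for the rack.
- bolt_blue (a joint): Travel (m) of the blue bay's round steel bolt along the bay's x: 0 withdrawn, 0.040 fully home, then reaching 22 mm over the rack, 3 mm above it. 26 mm thick, axis 61 mm above the deck; slides with 3 N friction in its blue guide block (top 76 mm above the deck). Upright handle: pin 14 mm thick, 60 mm behind (-x) the cross hole, free from 13 to 50 mm above the bolt axis (ball on top).
- hole_blue (a point): Centre of the blue bolt's vertical cross hole, on the bolt axis, 9 by 9 mm, between two round-edged cheeks 8.5 mm thick and 20 mm high (26 mm over both). Hidden in the guide block while the bolt is withdrawn; open from above and 73 mm short of the bay's centre when it is home. Moves with the bolt; axes as the bay's.
- bolt_green (a joint): Travel (m) of the green bay's round steel bolt along the bay's x: 0 withdrawn, 0.040 fully home, then reaching 22 mm over the rack, 3 mm above it. 26 mm thick, axis 61 mm above the deck; slides with 3 N friction in its green guide block (top 76 mm above the deck). Upright handle: pin 14 mm thick, 60 mm behind (-x) the cross hole, free from 13 to 50 mm above the bolt axis (ball on top).
- hole_green (a point): Centre of the green bolt's vertical cross hole, on the bolt axis, 9 by 9 mm, between two round-edged cheeks 8.5 mm thick and 20 mm high (26 mm over both). Hidden in the guide block while the bolt is withdrawn; open from above and 73 mm short of the bay's centre when it is home. Moves with the bolt; axes as the bay's.
- bolt_orange (a joint): Travel (m) of the orange bay's round steel bolt along the bay's x: 0 withdrawn, 0.040 fully home, then reaching 22 mm over the rack, 3 mm above it. 26 mm thick, axis 61 mm above the deck; slides with 3 N friction in its orange guide block (top 76 mm above the deck). Upright handle: pin 14 mm thick, 60 mm behind (-x) the cross hole, free from 13 to 50 mm above the bolt axis (ball on top).
- hole_orange (a point): Centre of the orange bolt's vertical cross hole, on the bolt axis, 9 by 9 mm, between two round-edged cheeks 8.5 mm thick and 20 mm high (26 mm over both). Hidden in the guide block while the bolt is withdrawn; open from above and 73 mm short of the bay's centre when it is home. Moves with the bolt; axes as the bay's.
- cotter1: Spring cotter, 82 g, hanging upright by its ring on a stand hook; all three alike. 6 mm wire, 168 mm long in all. Origin: on the straight leg's axis, where the bolt axis sits once snapped home; z up. The clip lies in its y-z plane. Straight leg: z -43 (round tip) to +48 mm. Ring: centre y +6.6, z +64 mm, 28 mm inside, 40 mm outside. Red grip above it: 16 by 16 mm, y +6.6, z +79 to +125 mm.
- cotter2: Spring cotter, 82 g, hanging upright by its ring on a stand hook; all three alike. The sprung bow leg is on the +y side of the straight leg: recess at z -8 to +8 (wire at y 16.5 mm), throat at z -19 mm, outward flare to y 24 mm at z -39 mm. A crossbar (y -13 to +10 mm, underside z +10 mm) is the stop that rests on the cheeks. It goes in either way round, the bow left or right of the bolt, the clip's plane across the bolt.
- cotter3: Spring cotter, 82 g, hanging upright by its ring on a stand hook; all three alike. It takes about 4 to 12 N of downward push to spread the bow over one cheek of the bolt; over the last 10 mm the bow closes below the cheek and draws it in. It then sits with its origin within 3 mm of the hole's height and upright.
- cotter1_bow (a joint): Opening of cotter 1's bow in rad: 0 relaxed (and when snapped home), 0.05 to 0.1 while the throat passes the bolt's cheek, 0.35 the limit.
- cotter2_bow (a joint): Opening of cotter 2's bow in rad: 0 relaxed (and when snapped home), 0.05 to 0.1 while the throat passes the bolt's cheek, 0.35 the limit.
- cotter3_bow (a joint): Opening of cotter 3's bow in rad: 0 relaxed (and when snapped home), 0.05 to 0.1 while the throat passes the bolt's cheek, 0.35 the limit.
- stand: Fixed cotter stand; origin on the bench below the middle hook, z up. Base 100 by 190 mm. Three 7 mm wire hooks at y +65, 0, -65 mm point to -x: low point at x 0, height 145 mm, tip 27 mm ahead and 8 mm higher. Crossbar at x +50, height 150 mm. Raise a cotter 10 to 18 mm, then draw it out along -x.
- bottle: Bystander: a clear bottle with a blue cap, 70 mm diameter, 170 mm high; origin at the underside.
- beaker: Bystander: a glass beaker, 70 mm diameter, 90 mm high; origin at the underside.
- tipbox: Bystander: a blue tip box with a clear lid, 122 by 87 by 95 mm; origin at the underside.
There are look-alikes about, which are no part of the job. What is shaped like the rack_blue but pink is not meant.

How it is judged:
At the end, for the whole second after the job is handed in: Each rack present sits level in its bay (7 mm), its bolt's hole under 81 mm from the rack's centre, a cotter upright through the bolt, 60-86 mm from the rack's centre, origin 56-66 mm above its underside, bow under 0.04 rad, all still; other cotters within 30 mm of where they hung (x of rack_blue in the frame of bay_blue between -0.007 and 0.007 m and y of rack_blue in the frame of bay_blue between -0.007 and 0.007 m and z of rack_blue in the frame of bay_blue between -0.005 and 0.005 m and angle between each of rack_blue, rack_green, rack_orange's own z axis and vertical below 0.1 rad and linear speed of each of rack_blue, rack_green, rack_orange below 0.02 m/s and horizontal distance between hole_blue and rack_blue below 0.081 m and ((horizontal distance between cotter1 and rack_blue between 0.06 and 0.086 m and z of cotter1 in the frame of rack_blue between 0.056 and 0.066 m and angle between cotter1's own z axis and vertical below 0.25 rad and value of joint cotter1_bow below 0.04 rad and linear speed of cotter1 below 0.02 m/s) or (horizontal distance between cotter2 and rack_blue between 0.06 and 0.086 m and z of cotter2 in the frame of rack_blue between 0.056 and 0.066 m and angle between cotter2's own z axis and vertical below 0.25 rad and value of joint cotter2_bow below 0.04 rad and linear speed of cotter2 below 0.02 m/s) or (horizontal distance between cotter3 and rack_blue between 0.06 and 0.086 m and z of cotter3 in the frame of rack_blue between 0.056 and 0.066 m and angle between cotter3's own z axis and vertical below 0.25 rad and value of joint cotter3_bow below 0.04 rad and linear speed of cotter3 below 0.02 m/s)) and x of rack_green in the frame of bay_green between -0.007 and 0.007 m and y of rack_green in the frame of bay_green between -0.007 and 0.007 m and z of rack_green in the frame of bay_green between -0.005 and 0.005 m and horizontal distance between hole_green and rack_green below 0.081 m and ((horizontal distance between cotter1 and rack_green between 0.06 and 0.086 m and z of cotter1 in the frame of rack_green between 0.056 and 0.066 m and angle between cotter1's own z axis and vertical below 0.25 rad and value of joint cotter1_bow below 0.04 rad and linear speed of cotter1 below 0.02 m/s) or (horizontal distance between cotter2 and rack_green between 0.06 and 0.086 m and z of cotter2 in the frame of rack_green between 0.056 and 0.066 m and angle between cotter2's own z axis and vertical below 0.25 rad and value of joint cotter2_bow below 0.04 rad and linear speed of cotter2 below 0.02 m/s) or (horizontal distance between cotter3 and rack_green between 0.06 and 0.086 m and z of cotter3 in the frame of rack_green between 0.056 and 0.066 m and angle between cotter3's own z axis and vertical below 0.25 rad and value of joint cotter3_bow below 0.04 rad and linear speed of cotter3 below 0.02 m/s)) and x of rack_orange in the frame of bay_orange between -0.007 and 0.007 m and y of rack_orange in the frame of bay_orange between -0.007 and 0.007 m and z of rack_orange in the frame of bay_orange between -0.005 and 0.005 m and horizontal distance between hole_orange and rack_orange below 0.081 m and ((horizontal distance between cotter1 and rack_orange between 0.06 and 0.086 m and z of cotter1 in the frame of rack_orange between 0.056 and 0.066 m and angle between cotter1's own z axis and vertical below 0.25 rad and value of joint cotter1_bow below 0.04 rad and linear speed of cotter1 below 0.02 m/s) or (horizontal distance between cotter2 and rack_orange between 0.06 and 0.086 m and z of cotter2 in the frame of rack_orange between 0.056 and 0.066 m and angle between cotter2's own z axis and vertical below 0.25 rad and value of joint cotter2_bow below 0.04 rad and linear speed of cotter2 below 0.02 m/s) or (horizontal distance between cotter3 and rack_orange between 0.06 and 0.086 m and z of cotter3 in the frame of rack_orange between 0.056 and 0.066 m and angle between cotter3's own z axis and vertical below 0.25 rad and value of joint cotter3_bow below 0.04 rad and linear speed of cotter3 below 0.02 m/s)) and (distance of cotter1 from where it was at the start of the episode below 0.03 m or distance between cotter1 and hole_blue below 0.008 m or distance between cotter1 and hole_green below 0.008 m or distance between cotter1 and hole_orange below 0.008 m) and (distance of cotter2 from where it was at the start of the episode below 0.03 m or distance between cotter2 and hole_blue below 0.008 m or distance between cotter2 and hole_green below 0.008 m or distance between cotter2 and hole_orange below 0.008 m) and (distance of cotter3 from where it was at the start of the episode below 0.03 m or distance between cotter3 and hole_blue below 0.008 m or distance between cotter3 and hole_green below 0.008 m or distance between cotter3 and hole_orange below 0.008 m)); the robot touches nothing.
It fails at once if the bottle is shifted by more than 40 mm (distance of bottle from where it was at the start of the episode above 0.04 m).
It fails at once if the beaker is shifted by more than 40 mm (distance of beaker from where it was at the start of the episode above 0.04 m).
It fails at once if the tipbox is shifted by more than 40 mm (distance of tipbox from where it was at the start of the episode above 0.04 m).
Of rack_blue, rack_green, rack_orange only 2 to 3 are there at a start; the rules pass over those that are not, and their reading is None.
At some moment in a run one of rack_blue, rack_green, rack_orange may be knocked a few centimetres aside while the robot is not near it.
It also fails if it takes over 210 s, if anything falls off the work surface, if the arm or the gripper's body presses on something with over 40 N, if the wrist force passes 120 N, or if a joint passes its speed limit or range.

## Robot

A 6-joint arm with a two-finger parallel gripper is mounted at the origin on the work surface. World frame = base frame: x ahead of the robot, y to its left, z up, the work surface at z = 0. Lengths are in m, angles in rad, forces in N, time in s.
With the tool pointing down it reaches from about 0.4 to 0.825 m from the base axis. Payload 7 kg.
Tool frame: the origin (TCP) lies between the finger pads; the fingertips stand 25 mm ahead of it and the grasp point (between the pads) lies 6 mm ahead of it; z points along the fingers, y is the direction in which the jaws open and shut (so a half turn about z gives the same grasp; the last joint's range is limited). The gripper opens to 88 mm and grips with 3 to 60 N. Pads are 19 mm wide; open, the fingers measure 130 mm over their backs; the gripper's body (78 mm by 193 mm) begins 47 mm behind the grasp point.
Start: joints at [-0.952, 0.359, 0.012, 0, -1.224, -0.288], TCP at [0.219, -0.638, 0.252] pointing down, gripper open.
Joint ranges: [-3.07, 3.07], [-1.43, 2.12], [-1.02, 1.25], [-3.03, 1.67], [-3.05, -0], [-3.03, 3.03]. Speed limits (rad/s): [2.39, 2.39, 3.01, 3.14, 3.14, 3.14].

## Interface

Orientations are given as [roll, pitch, yaw] about the fixed x, y, z axes, in that order (R = Rz(yaw) Ry(pitch) Rx(roll)).
In Python, from workcell import sense, read_camera, job_done gives the robot as it stands.
- The arm moves only by the tool move_arm, never from a script. Its argument "rows" is text: rows parted by semicolons, each of 4 numbers parted by spaces: the shift along the tool's x, y, z in mm, then the turn about the tool's z in rad. In form: dx dy dz roll; .... A call has 1 to 5 rows; each row shifts and turns the commanded pose from where the row before left it, along the tool's axes as they then stand; what a row does not reach is not made up. A row lasts 1/8 s, in which the tool goes at most 62.5 mm and 10.7 degrees, less where a joint would pass 70% of its speed; a pose out of reach is approached as far as the arm can. A call with a gripper value outside its range is refused whole. "claw" is the gripper's target within -1 to 1 (shut at 1, half-way at 0, fully open at -1), set as the call begins (left out, the last holds). The fingers move at their own pace and stop on an object; the grip force is fixed at half the most. Time passes only in rows, so rows that do not move let the fingers close. It gives the time, the measured TCP pose, the force and the opening at its end, in the units of the state.
- sense(): the state, without advancing time (a new reading comes with each control period).
- read_camera(name): name is "scene" or "top" or "wrist"; returns a dict with "color" (420x560x3 uint8, red, green, blue), "vertical_fov" (degrees; the focal length in pixels is half the picture's height over the tangent of half this angle, whatever the lens; pixels are square), "cx", "cy" (the principal point, pixels), "k1" (the pictures are not rectified: a ray, as slopes to the right and down, at radius r is drawn at 1 + k1 r^2 times it, then the intrinsics apply), "T" (4x4, takes a point from camera to world coordinates). Camera axes: x right, y down, z forward; pixel columns grow to the right and rows downward; lengths in m; the calibration is good to about 2 mm. A picture is of the moment at which its call begins. There is no depth.
- job_done(): hands the job in, once; it reports no verdict.
The state is a dict: "time_s": time; "q": joint angles; "qd": joint speeds; "effort": joint torques, N m; "ee_pos": TCP position; "ee_rot": TCP orientation; "wrist_force": force on the tool from outside, world axes, zero at the start; "wrist_torque": the same for the moment, N m; "gripper_width": finger opening in m.
Only numpy, scipy, OpenCV 4.12 (cv2) and the standard library are available. Lean on these libraries where they do the work, as an engineer would, in place of code of your own. Each camera call takes 0.05 s, during which the arm holds its last target. There are 200 camera calls.

## Working session

There is one attempt and no reset: what is moved stays moved. The work goes in short steps, Python scripts to look and compute and a tool call to move; the robot and the scene stay as the last step left them, time stands still between calls to the robot, and variables do not carry over. Pictures are saved under pics/ and viewed, about 12 in all and at most 16, crops included, and the job is handed in when it is done.

Besides the shell and the picture viewer there is one more tool, called as name(argument=value, ...) on one line, values as JSON. move_arm: Moves the arm, as the interface text tells. Its arguments: {"type":"object","properties":{"rows":{"type":"string"},"claw":{"type":"number"}},"required":["rows"]}

```bash
mkdir -p pics; ls
cat > h.py <<'E'
import numpy as np, cv2
from workcell import sense, read_camera, job_done
def grab(name, fn=None):
    c=read_camera(name)
    if fn: cv2.imwrite('pics/'+fn, c['color'][:,:,::-1])
    np.save('/tmp/%s.npy'%name, c, allow_pickle=True)
    return c
def load(name): return np.load('/tmp/%s.npy'%name, allow_pickle=True).item()
def f(c): return c['color'].shape[0]/2/np.tan(np.radians(c['vertical_fov'])/2)
def ray(c,u,v):
    d=np.array([(u-c['cx'])/f(c),(v-c['cy'])/f(c)]); p=d.copy()
    for _ in range(20): p=d/(1+c['k1']*(p@p))
    T=np.array(c['T']); return T[:3,3], T[:3,:3]@np.array([p[0],p[1],1])
def onz(c,u,v,z):
    o,d=ray(c,u,v); return o+d*(z-o[2])/d[2]
def proj(c,P):
    T=np.array(c['T']); p=T[:3,:3].T@(np.array(P)-T[:3,3]); s=p[:2]/p[2]
    s=s*(1+c['k1']*(s@s)); return s*f(c)+[c['cx'],c['cy']]
def tri(c1,p1,c2,p2):
    A=[];b=[]
    for c,p in((c1,p1),(c2,p2)):
        o,d=ray(c,*p); d=d/np.linalg.norm(d); M=np.eye(3)-np.outer(d,d); A.append(M); b.append(M@o)
    return np.linalg.lstsq(np.vstack(A),np.hstack(b),rcond=None)[0]
E
python3 - <<'E'
from h import *
for n in('scene','top'):
    c=grab(n,n+'0.png'); print(n,c['vertical_fov'],c['k1'],np.round(c['T'],3).tolist())
s=sense(); print(s)
E
```

```text
pics
scene 44.28543724096323 -0.19758648988129854 [[-0.471, 0.543, -0.695, 1.378], [0.882, 0.275, -0.383, 0.447], [-0.017, -0.793, -0.609, 0.809], [0.0, 0.0, 0.0, 1.0]]
top 50.10887182465661 -0.06112406156371634 [[0.007, -0.996, 0.084, 0.438], [-1.0, -0.008, -0.007, -0.012], [0.008, -0.083, -0.996, 1.088], [0.0, 0.0, 0.0, 1.0]]
{'time_s': 0.1, 'q': array([-9.51902189e-01,  3.59347549e-01,  1.11429921e-02, -2.81493048e-04,
       -1.22410106e+00, -2.88121990e-01]), 'qd': array([-0.00023229, -0.00196787,  0.00190062,  0.00084327,  0.0007446 ,
       -0.00067233]), 'effort': array([-1.22962847e-03, -5.84163380e+01,  2.93754154e+01,  7.01558679e+00,
        1.01915500e-02, -6.80142057e-05]), 'ee_pos': array([ 0.21907498, -0.63803724,  0.25069708]), 'ee_rot': array([ 3.14007037e+00, -1.75179981e-04, -2.81091622e+00]), 'wrist_force': array([-0.477977  , -0.09847886,  0.00069095]), 'wrist_torque': array([ 0.03623045, -0.02962035,  0.03155237]), 'gripper_width': 0.08745832100025736}
```

View pics/scene0.png

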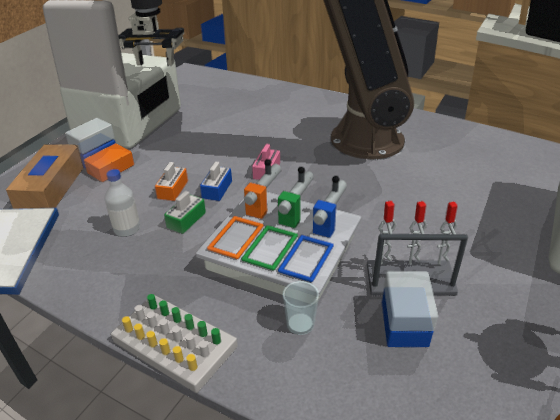

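View pics/top0.png

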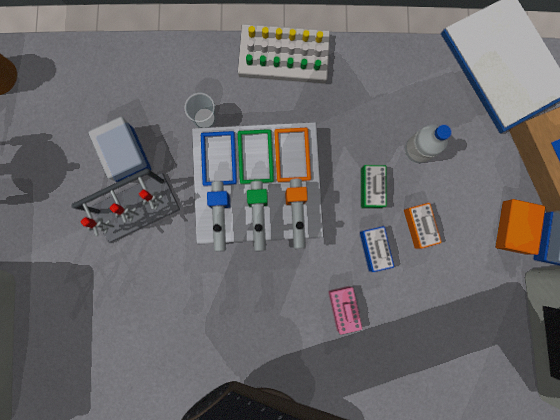

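Top view: blue rack is at (378,249), green at (374,186) and orange at (424,226). The pink one at (345,310) is a decoy. The orange box at (522,226) has no grip and is far too big for a rack. All three racks are present. The bays are at (218,158), (256,156) and (293,154), and the red cotter grips at (88,222), (117,209) and (146,195).

```bash
cat >> h.py <<'E'
HS={'blue':(105,125,90,40),'green':(55,85,90,30),'orange':(6,20,140,90)}
def mask(c,col):
    h=cv2.cvtColor(c['color'],cv2.COLOR_RGB2HSV); a,b,s,v=HS[col]
    return cv2.inRange(h,(a,s,v),(b,255,255))
def racks(c,win={'blue':(345,215,402,285),'green':(345,155,402,215),'orange':(400,195,450,260)}):
    out={}
    for k,(x0,y0,x1,y1) in win.items():
        m=mask(c,k); n=np.zeros_like(m); n[y0:y1,x0:x1]=m[y0:y1,x0:x1]
        P=np.argwhere(n)[:,::-1]
        if len(P)<30: continue
        W=np.array([onz(c,u,v,.045)[:2] for u,v in P])*1000
        r=cv2.minAreaRect(W.astype(np.float32)); (cx,cy),(w,h),a=r
        if w<h: w,h,a=h,w,a+90
        a=(a+90)%180-90
        out[k]=(round(cx,1),round(cy,1),round(w),round(h),round(a,1),len(P))
    return out
E
python3 - <<'E'
from h import *
c=load('top'); s=load('scene')
print(racks(c))
for k,(x0,y0,x1,y1) in {'blue':(198,128,238,188),'green':(236,126,276,186),'orange':(273,124,314,184)}.items():
    m=mask(c,k); n=np.zeros_like(m); n[y0:y1,x0:x1]=m[y0:y1,x0:x1]
    W=np.array([onz(c,u,v,.073)[:2] for v,u in np.argwhere(n)])*1000
    print('bay',k,cv2.minAreaRect(W.astype(np.float32)))
def reds(c):
    h=cv2.cvtColor(c['color'],cv2.COLOR_RGB2HSV); m=cv2.inRange(h,(0,170,90),(4,255,255))|cv2.inRange(h,(172,170,90),(179,255,255))
    n,_,st,ce=cv2.connectedComponentsWithStats(m); return [(ce[i].round(1).tolist(),st[i].tolist()) for i in range(1,n) if st[i][4]>20]
R=[sorted(reds(x)) for x in(c,s)]; print(R)
for col,u in(('b',(217,228)),('g',(259,228)),('o',(299,226))): print('ball',col,onz(c,*u,.185))
a=cv2.resize(c['color'][110:260,40:340],None,fx=2.6,fy=2.6,interpolation=cv2.INTER_CUBIC)
cv2.imwrite('pics/t1.png',a[:,:,::-1])
E
```

```text
{'blue': (446.1, -267.0, 100, 62, 13.1, 316), 'green': (594.2, -261.6, 101, 60, -0.7, 325), 'orange': (501.1, -375.8, 99, 66, 15.5, 372)}
bay blue ((651.993896484375, 101.84465789794922), (124.28303527832031, 78.94010925292969), 3.324819326400757)
bay green ((656.8505859375, 17.328754425048828), (123.65989685058594, 77.80990600585938), 3.363873243331909)
bay orange ((661.8280029296875, -67.91925048828125), (123.50360870361328, 77.41515350341797), 3.45389723777771)
[[([84.8, 221.4], [81, 217, 9, 9, 52]), ([113.8, 207.6], [110, 203, 9, 9, 52]), ([143.2, 193.7], [139, 190, 9, 9, 53])], [([388.7, 211.0], [385, 201, 9, 21, 153]), ([420.1, 211.3], [415, 202, 11, 21, 153]), ([451.3, 211.6], [447, 202, 10, 21, 150])]]
ball b [0.48492409 0.08911274 0.185     ]
ball g [0.4856048  0.00459295 0.185     ]
ball o [ 0.49025876 -0.07593203  0.185     ]
```

View pics/t1.png

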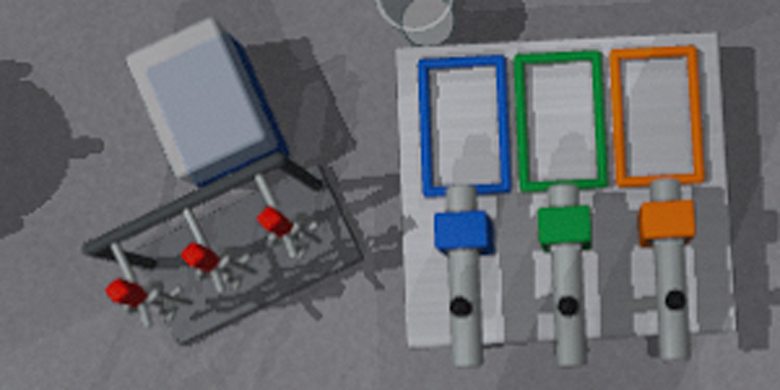

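Crop: the stand is turned about 25° and its hooks point towards the robot. The tip box stands behind it. The bays are clear and all bolts are withdrawn.

```bash
cat >> h.py <<'E'
def go(x,y,z,yaw_deg,s=None):
    """print tool-frame shift(mm)/turn to reach a tool-down pose; yaw_deg=world direction of tool y (mod 180)"""
    from scipy.spatial.transform import Rotation as R
    s=s or sense(); M=R.from_euler('xyz',s['ee_rot']).as_matrix()
    cur=np.degrees(np.arctan2(M[1,1],M[0,1])); d=(yaw_deg-cur+90)%180-90
    # turn first (about tool z, down => negative of world turn)
    t=-np.radians(d); M2=M@R.from_euler('z',t).as_matrix()
    D=M2.T@(np.array([x,y,z])-s['ee_pos']*1000)
    print('turn %.3f rad (q6 %.2f) then tool shift'%(t,s['q'][5]),D.round(1))
    return t,D
E
python3 - <<'E'
from h import *
c=load('top'); s=load('scene')
T=[(84.8,221.4),(113.8,207.6),(143.2,193.7)]; S=[(451.3,211.6),(420.1,211.3),(388.7,211.0)]
P=np.array([tri(c,t,s,q) for t,q in zip(T,S)])*1000; print(P.round(1))
d=P[0]-P[2]; print(np.hypot(*d[:2]), np.degrees(np.arctan2(d[1],d[0])))
print(racks(c)); go(501,-376,200,105.5);go(594,-262,200,89.3)
E
```

```text
[[497.4 358.9 176.7]
 [526.3 300.  176.6]
 [555.1 241.2 176.4]]
131.0864983840434 116.10781567688377
{'blue': (446.1, -267.0, 100, 62, 13.1, 316), 'green': (594.2, -261.6, 101, 60, -0.7, 325), 'orange': (501.1, -375.8, 99, 66, 15.5, 372)}
turn 0.060 rad (q6 -0.29) then tool shift [-341.7  177.1   50.9]
turn 0.343 rad (q6 -0.29) then tool shift [-370.3  380.5   51. ]
```

move_arm(rows="0 0 0 0.06; -50 25 7 0; -50 25 7 0; -50 25 7 0; -50 25 7 0", claw=0)

```text
time_s: 0.72
ee_pos: [0.3861, -0.4871, 0.223]
ee_rot: [3.141, -0.0, -2.871]
wrist_force: [0.3, -0.4, -0.4]
gripper_width: 0.0457
```

move_arm(rows="-50 25 7 0; -50 25 7 0; -40 22 7 0; 0 0 0 0; 0 0 0 0")

```text
time_s: 1.35
ee_pos: [0.5006, -0.3815, 0.2022]
ee_rot: [3.141, -0.001, -2.87]
wrist_force: [-0.1, -0.3, 0.0]
gripper_width: 0.0436
```

Run:
```python
from h import *
w=grab('wrist','w1.png'); print(w['vertical_fov'],w['cx'],w['cy'],w['k1'],np.round(w['T'],3).tolist())
s=sense(); print(s['time_s'],s['ee_pos'],s['ee_rot'],s['gripper_width'])
c=grab('top'); print(racks(c))
```

```text
70.99018285564165 273.82170095628123 210.2140254769339 0.013630098480500188 [[-0.267, 0.934, 0.236, 0.439], [0.964, 0.259, 0.066, -0.4], [0.0, 0.245, -0.969, 0.335], [0.0, 0.0, 0.0, 1.0]]
1.4 [ 0.50033778 -0.38203209  0.20247043] [ 3.14140473e+00 -3.81270965e-04 -2.87107797e+00] 0.04373162088080405
{'green': (590.2, -238.8, 93, 14, -0.6, 199)}
```

View pics/w1.png

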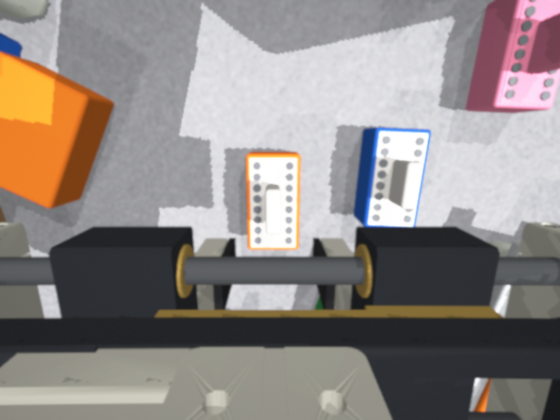

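Wrist view: the orange rack's top spans (248..300, 153..248), with its white grip at (273,210). The blue rack is at (395,180).

```bash
cat >> h.py <<'E'
def rk(c,col,x0,y0,x1,y1):
    return racks(c,{col:(x0,y0,x1,y1)})
E
python3 - <<'E'
from h import *
w=load('wrist')
r=rk(w,'orange',225,130,320,256); print(r, rk(w,'blue',345,110,445,235))
print(onz(w,248,153,.045),onz(w,300,153,.045),onz(w,248,248,.045),onz(w,299,248,.045))
print('grip',onz(w,266,186,.08),onz(w,280,236,.08))
x,y,_,_,a,_=r['orange']; go(x,y,70,90+a)
E
```

```text
{'orange': (501.1, -383.8, 98, 52, 15.5, 570)} {'blue': (449.6, -277.9, 100, 64, 13.2, 1813)}
[ 0.46117046 -0.41935709  0.045     ] [ 0.44775973 -0.37090187  0.045     ] [ 0.55612483 -0.39526878  0.045     ] [ 0.54186365 -0.34371849  0.045     ]
grip [ 0.48175017 -0.39486284  0.08      ] [ 0.52285993 -0.37053997  0.08      ]
turn -0.001 rad (q6 -0.96) then tool shift [ -0.5  -1.7 132.6]
```

move_arm(rows="0 -2 50 0; 0 0 50 0; 0 0 28 0; 0 0 0 0; 0 0 0 0")

```text
time_s: 2.08
ee_pos: [0.5009, -0.3845, 0.075]
ee_rot: [-3.141, 0.0, -2.872]
wrist_force: [-1.0, 0.4, 0.5]
gripper_width: 0.0436
```

move_arm(rows="0 0 0 0; 0 0 0 0; 0 0 0 0; 0 0 0 0", claw=1)

```text
time_s: 2.58
ee_pos: [0.5012, -0.3834, 0.0746]
ee_rot: [3.141, -0.0, -2.871]
wrist_force: [-0.4, 3.3, 5.1]
gripper_width: 0.0139
```

move_arm(rows="0 0 -50 0; 0 0 -60 0; 0 0 -50 0; 0 0 0 0; 0 0 0 0")

```text
time_s: 3.2
ee_pos: [0.5007, -0.383, 0.2334]
ee_rot: [3.14, -0.001, -2.871]
wrist_force: [-0.0, 0.9, -3.9]
gripper_width: 0.0133
```

Run:
```python
from h import *
go(661.8,-67.9,230,93.4); print(sense()['wrist_force'])
```

```text
turn 0.211 rad (q6 -0.96) then tool shift [-179.5  305.     3.7]
[-0.01957908  0.93911676 -3.90192935]
```

move_arm(rows="0 0 0 0.105; 0 0 0 0.106; -30 51 0 0; -30 51 0 0; -30 51 0 0")

```text
time_s: 3.82
ee_pos: [0.5815, -0.2238, 0.232]
ee_rot: [3.141, -0.004, -3.083]
wrist_force: [0.9, -0.5, -2.1]
gripper_width: 0.0137
```

move_arm(rows="-30 51 0 0; -30 51 0 0; -29 50 0 0; 0 0 0 0; 0 0 0 0")

```text
time_s: 4.45
ee_pos: [0.6609, -0.0682, 0.2321]
ee_rot: [-3.141, -0.004, -3.081]
wrist_force: [-0.6, 0.6, -2.6]
gripper_width: 0.0142
```

Run:
```python
from h import *
w=grab('wrist','w2.png'); s=sense(); print(s['ee_pos'],s['ee_rot'],s['gripper_width'])
c=grab('top'); print(racks(c))
```

```text
[ 0.66083109 -0.06886902  0.23270334] [-3.14142075 -0.00327111 -3.08195958] 0.013905868024364332
{'blue': (446.1, -267.0, 99, 61, 13.5, 312), 'green': (594.2, -261.6, 101, 60, -0.7, 326)}
```

View pics/w2.png

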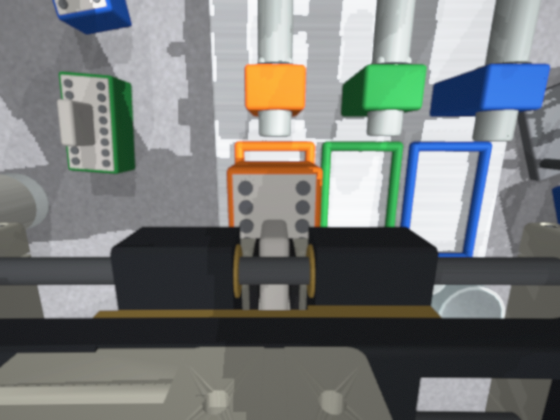

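Run:
```python
from h import *
w=load('wrist'); a=np.radians(3.4); ex=np.array([np.cos(a),np.sin(a)]); ey=np.array([-np.sin(a),np.cos(a)])
bt={'orange':(661.8,-67.9),'green':(656.9,17.3),'blue':(652,101.8)}
for k,win in {'orange':(228,138,322,160),'green':(320,138,406,225),'blue':(405,138,495,225)}.items():
    x0,y0,x1,y1=win; m=mask(w,k)[y0:y1,x0:x1]; P=np.argwhere(m)[:,::-1]+[x0,y0]
    W=np.array([onz(w,u,v,.072)[:2] for u,v in P])*1000-bt[k]
    X=W@ex; Y=W@ey; print(k,len(P),'x',X.min(),X.max(),'y',np.percentile(Y,[0,.5,99.5,100]).round(1),(Y.min()+Y.max())/2)
    # inner gap of near rail
    mid=[(v,np.dot(onz(w,u,v,.072)[:2]*1000-bt[k],ex)) for u,v in P if abs(u-(x0+x1)/2)<2]; print('near rail',min(q[1] for q in mid),max(q[1] for q in mid))
# carried rack body
P=np.argwhere(mask(w,'orange')[163:226,215:330])[:,::-1]+[215,163]
W=np.array([onz(w,u,v,.233-.074+.045)[:2] for u,v in P])*1000-bt['orange']; X=W@ex;Y=W@ey
print('rack x',X.min(),'y',Y.min(),Y.max())
```

```text
orange 822 x -59.77816691110941 -43.51204350043955 y [-39.1 -38.9  38.2  38.4] -0.331826943771393
near rail -59.777121949208514 -53.14297526016388
green 1902 x -59.90075641933142 22.87953055495576 y [-39.8 -39.2  38.4  38.6] -0.5896115468895928
near rail -59.84282592465773 -52.26197659063891
blue 2237 x -60.75768167719202 22.73661912692782 y [-40.1 -39.9  39.   39.3] -0.3765863755719465
near rail -59.71851830384809 -52.15716122834336
rack x -50.97087536281449 y -26.520638687840187 25.07851026752671
```

move_arm(rows="-1 0.5 40 0; 0 0 25 0; 0 0 15 0; 0 0 7 0; 0 0 4 0")

```text
time_s: 5.18
ee_pos: [0.6631, -0.0683, 0.144]
ee_rot: [-3.141, 0.001, -3.082]
wrist_force: [-0.4, 0.4, -1.7]
gripper_width: 0.0139
```

move_arm(rows="0 0 3 0; 0 0 0 0")

```text
time_s: 5.42
ee_pos: [0.6629, -0.0678, 0.1409]
ee_rot: [3.142, 0.001, -3.082]
wrist_force: [-0.7, -0.9, -3.9]
gripper_width: 0.0139
```

move_arm(rows="0 0 1 0; 0 0 1 0; 0 0 0 0; 0 0 0 0")

```text
time_s: 5.92
ee_pos: [0.663, -0.0678, 0.1395]
ee_rot: [-3.142, 0.001, -3.081]
wrist_force: [-2.8, 1.6, 5.5]
gripper_width: 0.014
```

move_arm(rows="0 0 0 0; 0 0 0 0; 0 0 0 0", claw=0)

```text
time_s: 6.3
ee_pos: [0.6628, -0.068, 0.1384]
ee_rot: [-3.142, -0.0, -3.082]
wrist_force: [0.2, -0.0, 0.2]
gripper_width: 0.0385
```

move_arm(rows="0 0 -50 0; 0 0 -50 0; 0 0 -10 0; 0 0 0 0")

```text
time_s: 6.8
ee_pos: [0.6629, -0.0679, 0.2491]
ee_rot: [3.141, 0.001, -3.082]
wrist_force: [0.6, 0.5, -0.1]
gripper_width: 0.0438
```

Run:
```python
from h import *
w=grab('wrist','w3.png'); c=grab('top'); R=racks(c); print(R, sense()['time_s'])
x,y,_,_,a,_=R['green']; go(x,y-3,200,90+a)
P=np.argwhere(mask(w,'orange')[138:226,215:330])[:,::-1]+[215,138]; print(P.min(0),P.max(0))
cv2.imwrite('pics/w3c.png',cv2.resize(w['color'][60:260,150:420],None,fx=2,fy=2)[:,:,::-1])
```

```text
{'blue': (446.1, -267.0, 99, 61, 13.5, 308), 'green': (594.2, -261.6, 101, 60, -0.7, 326)} 6.9
turn 0.072 rad (q6 -1.70) then tool shift [  65.3 -197.5   47.1]
[236 138] [311 225]
```

View pics/w3c.png

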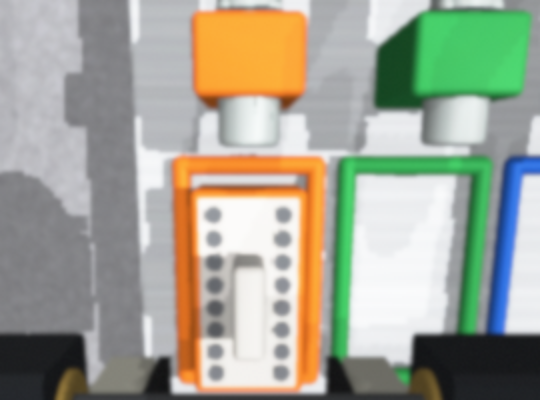

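The orange rack sits inside its rail. Next is green.

move_arm(rows="0 0 0 0.072; 16 -49 0 0; 16 -49 0 0; 16 -49 20 0; 17 -50 27 0")

```text
time_s: 7.52
ee_pos: [0.5945, -0.2653, 0.1999]
ee_rot: [3.141, -0.001, 3.13]
wrist_force: [-0.1, -0.0, 0.1]
gripper_width: 0.0438
```

move_arm(rows="0 0 0 0; 0 0 0 0")

```text
time_s: 7.78
ee_pos: [0.5949, -0.2643, 0.2003]
ee_rot: [3.141, -0.002, 3.128]
wrist_force: [-0.2, 1.6, 0.6]
gripper_width: 0.0439
```

Run:
```python
from h import *
w=grab('wrist','w4.png'); 
m=mask(w,'green')[:240,150:420]; n,_,st,_=cv2.connectedComponentsWithStats(m); print([a.tolist() for a in st[1:] if a[4]>60])
r=rk(w,'green',215,110,330,240); print(r)
x,y,_,_,a,_=r['green']; go(x,y,74,90+a)
```

```text
[[125, 162, 55, 78, 638]]
{'green': (594.6, -236.8, 79, 53, 0.5, 638)}
turn -0.021 rad (q6 -1.46) then tool shift [  0.6  27.  127. ]
```

Run:
```python
from h import *
c=grab('top'); 
w=grab('wrist','w5.png')
print(rk(w,'green',150,110,420,245))
for v in range(160,245,12):
    r=np.where(mask(w,'green')[v,200:420])[0]+200; print(v,r.min() if len(r) else None,r.max() if len(r) else None,len(r))
```

```text
{'green': (598.2, -236.7, 86, 53, 0.6, 652)}
160 315 317 3
172 275 327 4
184 275 327 5
196 275 327 5
208 275 326 5
220 276 326 4
232 276 326 5
244 276 278 3
```

View pics/w5.png

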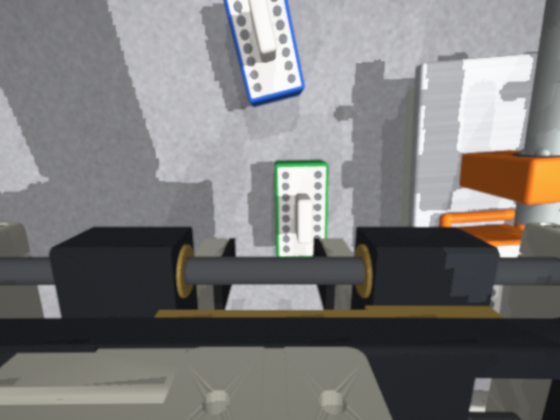

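The green rack now spans (275..328, 160..256), so it has been knocked about 27 mm towards +y. It is still now.

Run:
```python
from h import *
w=load('wrist')
a,b=onz(w,275,160,.045)*1000,onz(w,327.5,160,.045)*1000; p,q=onz(w,276,243,.045)*1000,onz(w,326.5,243,.045)*1000
print(a,b,p,q); m=(a+b)/2; n=(p+q)/2; d=n-m; yaw=np.degrees(np.arctan2(d[1],d[0])); print(yaw,m+50*d/np.hypot(*d[:2]))
x,y=(m+50*d/np.hypot(*d[:2]))[:2]; go(x,y,74,90+yaw)
print(sense()['q'])
```

```text
[ 554.68521747 -262.36940984   45.        ] [ 555.35541391 -211.47551554   45.        ] [ 640.1764056  -262.33321972   45.        ] [ 640.82900137 -209.76218146   45.        ]
0.5863012040005107 [ 605.01769791 -236.4108273    45.        ]
turn -0.021 rad (q6 -1.46) then tool shift [ -9.2  26.7 127.7]
[-1.17064281e-01  3.53797153e-01 -1.12445210e-01  3.19252034e-05
 -1.10415361e+00 -1.46464289e+00]
```

move_arm(rows="-10 27 30 -0.02; 0 0 50 0; 0 0 45 0; 0 0 0 0; 0 0 0 0")

```text
time_s: 8.55
ee_pos: [0.6067, -0.2369, 0.0782]
ee_rot: [-3.141, 0.001, -3.133]
wrist_force: [0.1, 0.2, 0.3]
gripper_width: 0.0436
```

move_arm(rows="0 0 0 0; 0 0 0 0; 0 0 0 0; 0 0 0 0", claw=1)

```text
time_s: 9.05
ee_pos: [0.6056, -0.2372, 0.0768]
ee_rot: [3.142, 0.0, -3.134]
wrist_force: [0.4, 0.1, -1.8]
gripper_width: 0.0141
```

move_arm(rows="0 0 -50 0; 0 0 -60 0; 0 0 -55 0; 0 0 0 0; 0 0 0 0")

```text
time_s: 9.68
ee_pos: [0.605, -0.2369, 0.2407]
ee_rot: [3.141, -0.001, -3.134]
wrist_force: [0.0, -0.3, -2.7]
gripper_width: 0.0138
```

Run:
```python
from h import *
go(656.9,16.8,238,93.4)
```

```text
turn -0.052 rad (q6 -1.49) then tool shift [-66.9 250.2   2.9]
```

move_arm(rows="-13 50 0 -0.052; -13 50 0 0; -13 50 0 0; -14 50 0 0; -14 50 0 0")

```text
time_s: 10.3
ee_pos: [0.6594, 0.0172, 0.239]
ee_rot: [-3.141, -0.004, -3.082]
wrist_force: [-0.3, 0.0, -1.2]
gripper_width: 0.0139
```

move_arm(rows="0 0 0 0; 0 0 0 0")

```text
time_s: 10.55
ee_pos: [0.6594, 0.0158, 0.2395]
ee_rot: [-3.141, -0.004, -3.081]
wrist_force: [-0.2, -0.9, -1.5]
gripper_width: 0.0139
```

```bash
cat >> h.py <<'E'
BAY={'orange':(661.8,-68.2),'green':(656.9,16.8),'blue':(652,101.4)}
A=np.radians(3.4); EX=np.array([np.cos(A),np.sin(A)]); EY=np.array([-np.sin(A),np.cos(A)])
def carried(col,off,fn):
    w=grab('wrist',fn); s=sense(); zt=s['ee_pos'][2]-off+.045
    n,l,st,_=cv2.connectedComponentsWithStats(mask(w,col)[140:226,210:345])
    for (u0,v0,z,t) in ((0,0,zt,'rack'),(0,0,.072,'rail')):
        P=np.argwhere(mask(w,col)[138:226,205:350])[:,::-1]+[205,138]
        W=np.array([onz(w,u,v,z)[:2] for u,v in P])*1000-BAY[col]; X=W@EX; Y=W@EY
        rows=P[:,1]
        for lo,hi in((138,158),(175,190),(190,205),(210,226)):
            k=(rows>=lo)&(rows<hi)
            if k.any(): print(t,lo,'x',X[k].min().round(1),'y',Y[k].min().round(1),Y[k].max().round(1))
    go(*BAY[col],s['ee_pos'][2]*1000,93.4,s)
E
python3 - <<'E'
from h import *
carried('green',.0768,'w6.png')
E
```

```text
rack 138 x -60.7 y -22.1 20.2
rack 175 x -40.7 y -27.2 24.0
rack 190 x -32.2 y -27.4 23.9
rack 210 x -20.6 y -27.4 23.8
rail 138 x -60.0 y -39.0 38.4
rail 175 x -23.4 y -48.3 45.5
rail 190 x -7.9 y -48.6 45.2
rail 210 x 13.4 y -48.7 45.0
turn 0.000 rad (q6 -1.83) then tool shift [2.5 1.8 0. ]
```

move_arm(rows="1.7 1.7 40 0; 0 0 27 0; 0 0 15 0; 0 0 8 0; 0 0 5 0")

```text
time_s: 11.22
ee_pos: [0.6589, 0.017, 0.1469]
ee_rot: [-3.142, 0.001, -3.082]
wrist_force: [-0.0, 0.6, -2.2]
gripper_width: 0.0136
```

move_arm(rows="0 0 2 0; 0 0 1 0; 0 0 1 0; 0 0 0 0; 0 0 0 0")

```text
time_s: 11.85
ee_pos: [0.6585, 0.0174, 0.1427]
ee_rot: [3.142, 0.0, -3.082]
wrist_force: [-1.9, -0.3, -2.9]
gripper_width: 0.0135
```

move_arm(rows="0 0 1 0; 0 0 1 0; 0 0 0 0; 0 0 0 0")

```text
time_s: 12.35
ee_pos: [0.6585, 0.0174, 0.1416]
ee_rot: [-3.142, 0.001, -3.081]
wrist_force: [-3.0, 1.3, 5.1]
gripper_width: 0.0139
```

move_arm(rows="0 0 0 0; 0 0 0 0; 0 0 0 0", claw=0)

```text
time_s: 12.72
ee_pos: [0.6585, 0.0173, 0.1405]
ee_rot: [-3.142, -0.0, -3.082]
wrist_force: [-0.0, -0.3, 0.4]
gripper_width: 0.0385
```

move_arm(rows="0 0 -50 0; 0 0 -50 0; 0 0 -10 0; 0 0 0 0")

```text
time_s: 13.22
ee_pos: [0.6586, 0.0174, 0.2511]
ee_rot: [3.141, 0.001, -3.082]
wrist_force: [-0.4, -0.5, -1.1]
gripper_width: 0.0442
```

```bash
cat >> h.py <<'E'
def seated(w,col):
    """rack-top outline seen from straight above: y extent and near edge at rack-top height, bay frame"""
    h=cv2.cvtColor(w['color'],cv2.COLOR_RGB2HSV)
    P=np.argwhere(mask(w,col)[140:226,205:350])[:,::-1]+[205,140]
    W=np.array([onz(w,u,v,.11)[:2] for u,v in P])*1000-BAY[col]; X=W@EX; Y=W@EY
    k=(np.abs(Y)<28)&(X>-51); print(col,'rack near x',X[k&(np.abs(Y)<15)].min().round(1),'y',Y[k].min().round(1),Y[k].max().round(1))
E
python3 - <<'E'
from h import *
w=grab('wrist','w7.png'); seated(w,'green'); c=grab('top'); R=racks(c); print(R, sense()['time_s'])
x,y,_,_,a,_=R['blue']; go(x,y-5,200,90+a)
E
```

```text
green rack near x -46.9 y -28.0 28.0
{'blue': (446.2, -267.0, 100, 61, 13.5, 310)} 13.325
turn -0.176 rad (q6 -1.83) then tool shift [ 273.1 -231.9   49.5]
```

move_arm(rows="0 0 0 -0.176; 45 -38 0 0; 45 -39 0 0; 46 -39 0 0; 46 -39 0 0")

```text
time_s: 13.95
ee_pos: [0.5157, -0.1771, 0.2489]
ee_rot: [3.141, -0.003, -2.905]
wrist_force: [1.0, -0.8, 1.1]
gripper_width: 0.0438
```

move_arm(rows="46 -39 20 0; 45 -38 30 0; 0 0 0 0; 0 0 0 0")

```text
time_s: 14.45
ee_pos: [0.4493, -0.2688, 0.2017]
ee_rot: [3.141, -0.002, -2.907]
wrist_force: [-0.3, -1.4, -0.4]
gripper_width: 0.0438
```

Run:
```python
from h import *
w=grab('wrist','w8.png'); print(sense()['ee_pos'])
P=np.argwhere(mask(w,'blue')[100:256,200:350])[:,::-1]+[200,100]; print(P.min(0),P.max(0),len(P))
r=rk(w,'blue',200,100,350,256); print(r); x,y,_,_,a,_=r['blue']; go(x,y,74,90+a)
```

```text
[ 0.45006023 -0.2684614   0.20218725]
[246 148] [300 245] 899
{'blue': (446.6, -271.9, 99, 54, 13.1, 899)}
turn 0.007 rad (q6 -1.17) then tool shift [  4.1  -2.6 128.2]
```

move_arm(rows="4 -3 50 0; 0 0 50 0; 0 0 26 0; 0 0 0 0; 0 0 0 0")

```text
time_s: 15.12
ee_pos: [0.448, -0.2722, 0.0777]
ee_rot: [-3.141, 0.001, -2.904]
wrist_force: [0.9, 0.8, 0.2]
gripper_width: 0.0437
```

move_arm(rows="0 0 0 0; 0 0 0 0; 0 0 0 0; 0 0 0 0", claw=1)

```text
time_s: 15.62
ee_pos: [0.4464, -0.2725, 0.0766]
ee_rot: [3.141, 0.0, -2.906]
wrist_force: [0.3, 0.2, -2.0]
gripper_width: 0.0137
```

move_arm(rows="0 0 -50 0; 0 0 -60 0; 0 0 -60 0; 0 0 -20 0; 0 0 0 0")

```text
time_s: 16.25
ee_pos: [0.4469, -0.2726, 0.2677]
ee_rot: [-3.141, 0.003, -2.906]
wrist_force: [-0.1, 0.3, -3.9]
gripper_width: 0.014
```

Run:
```python
from h import *
go(652,101.4,265,93.4)
```

```text
turn 0.176 rad (q6 -1.16) then tool shift [-226.9  361.1    3.2]
```

move_arm(rows="0 0 0 0.176; -57 0 0 0; -57 0 0 0; -57 0 0 0; -56 0 0 0")

```text
time_s: 16.88
ee_pos: [0.674, -0.2585, 0.2631]
ee_rot: [3.14, -0.004, -3.082]
wrist_force: [-0.3, -0.2, -2.8]
gripper_width: 0.014
```

move_arm(rows="0 60 0 0; 0 60 0 0; 0 60 0 0; 0 60 0 0; 0 60 10 0")

```text
time_s: 17.5
ee_pos: [0.6544, 0.0424, 0.2543]
ee_rot: [-3.141, -0.002, -3.082]
wrist_force: [0.3, 0.2, -2.6]
gripper_width: 0.0139
```

move_arm(rows="0 61 10 0; 0 0 0 0; 0 0 0 0")

```text
time_s: 17.88
ee_pos: [0.6507, 0.1015, 0.2442]
ee_rot: [-3.14, -0.003, -3.081]
wrist_force: [-0.3, -0.0, -2.0]
gripper_width: 0.0139
```

Run:
```python
from h import *
carried('blue',.0767,'w9.png')
```

```text
rack 138 x -62.8 y -21.2 20.8
rack 175 x -44.4 y -26.3 25.4
rack 190 x -35.9 y -26.1 25.0
rack 210 x -24.3 y -26.4 25.0
rail 138 x -60.7 y -39.3 39.0
rail 175 x -26.5 y -48.7 47.7
rail 190 x -10.7 y -48.3 46.9
rail 210 x 10.9 y -48.9 46.9
turn 0.000 rad (q6 -1.96) then tool shift [-1.   0.5 -0. ]
```

Drop 244 → 141 mm.

move_arm(rows="-1 0.5 43 0; 0 0 29 0; 0 0 15 0; 0 0 8 0; 0 0 5 0")

```text
time_s: 18.55
ee_pos: [0.6531, 0.1017, 0.147]
ee_rot: [3.141, 0.001, -3.082]
wrist_force: [0.3, -0.1, -2.8]
gripper_width: 0.014
```

move_arm(rows="0 0 2 0; 0 0 1 0; 0 0 1 0; 0 0 0 0; 0 0 0 0")

```text
time_s: 19.18
ee_pos: [0.6525, 0.102, 0.1427]
ee_rot: [3.142, 0.0, -3.082]
wrist_force: [0.2, -0.4, -2.7]
gripper_width: 0.0137
```

move_arm(rows="0 0 1 0; 0 0 1 0; 0 0 0 0; 0 0 0 0")

```text
time_s: 19.68
ee_pos: [0.6531, 0.102, 0.1416]
ee_rot: [3.142, 0.002, -3.081]
wrist_force: [-1.0, -1.2, 6.7]
gripper_width: 0.0139
```

move_arm(rows="0 0 0 0; 0 0 0 0; 0 0 0 0", claw=0)

```text
time_s: 20.05
ee_pos: [0.6524, 0.102, 0.1402]
ee_rot: [-3.142, -0.0, -3.082]
wrist_force: [-0.9, -0.4, -0.2]
gripper_width: 0.0386
```

move_arm(rows="0 0 -50 0; 0 0 -50 0; 0 0 -20 0; 0 0 0 0")

```text
time_s: 20.55
ee_pos: [0.6532, 0.1023, 0.2626]
ee_rot: [3.14, 0.004, -3.082]
wrist_force: [-0.7, -0.6, -1.1]
gripper_width: 0.0436
```

Run:
```python
from h import *
w=grab('wrist','w10.png'); seated(w,'blue'); 
# blue handle ball in wrist image: dark blob
g=cv2.cvtColor(w['color'],cv2.COLOR_RGB2GRAY); m=((g<45)*255).astype(np.uint8)[:135]; n,_,st,ce=cv2.connectedComponentsWithStats(m)
print([(st[i].tolist(),ce[i].round(1).tolist()) for i in range(1,n) if st[i][4]>60])
for k in BAY: p=np.array(BAY[k])-173*EX; print(k,'handle',p, proj(w,[*p/1000,.185]))
p=np.array(BAY['blue'])-205*EX; go(*p,250,93.4)
```

```text
blue rack near x -48.2 y -28.0 28.0
[([534, 52, 26, 22, 403], [548.5, 62.8]), ([450, 90, 31, 13, 136], [464.5, 95.2]), ([520, 98, 20, 8, 113], [529.6, 101.9])]
orange handle [489.10450977 -78.46000263] [-18.34959432 -61.74775023]
green handle [484.20450977   6.53999737] [129.27831502 -58.94113787]
blue handle [479.30450977  91.13999737] [273.29915381 -57.88903927]
turn 0.000 rad (q6 -1.96) then tool shift [205.5  -0.7  10.6]
```

View pics/w10.png

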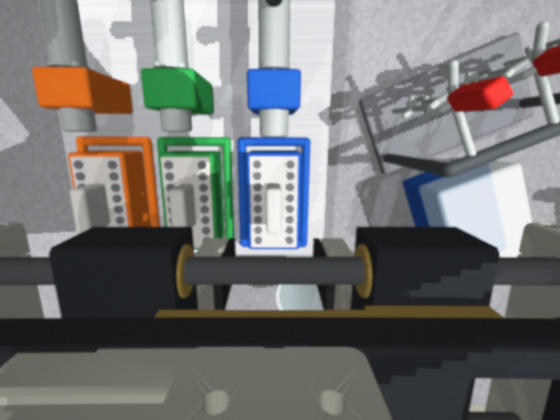

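All three racks are seated and the bolts are clear. Next I push the blue bolt from behind its handle with the fingers closed.

move_arm(rows="53 0 0 0; 53 0 0 0; 53 0 0 0; 54 -0.7 0 0; 0 0 0 0", claw=1)

```text
time_s: 21.22
ee_pos: [0.4364, 0.0876, 0.2598]
ee_rot: [3.141, -0.001, -3.081]
wrist_force: [0.7, 0.5, 0.5]
gripper_width: 0.002
```

Run:
```python
from h import *
c=grab('top'); w=grab('wrist'); 
for k in BAY:
    p=np.array(BAY[k])-173*EX; u,v=proj(c,[*p/1000,.185]).round().astype(int)
    g=cv2.cvtColor(c['color'],cv2.COLOR_RGB2GRAY)[v-12:v+13,u-10:u+11]; m=((g<40)*255).astype(np.uint8)
    n,l,st,ce=cv2.connectedComponentsWithStats(m)
    for i in range(1,n):
        if st[i][4]>15:
            q=onz(c,ce[i][0]+u-10,ce[i][1]+v-12,.184)[:2]*1000-BAY[k]; print(k,st[i].tolist(),'ball in bay frame',(q@EX).round(1),(q@EY).round(1))
s=sense(); d=s['ee_pos'][:2]*1000-BAY['blue']; print(s['ee_pos'],d@EX,d@EY)
```

```text
orange [6, 7, 7, 7, 43] ball in bay frame -169.9 2.0
green [0, 8, 17, 17, 220] ball in bay frame -183.0 5.4
blue [0, 0, 16, 25, 188] ball in bay frame -177.1 5.9
blue [16, 13, 5, 9, 16] ball in bay frame -184.8 -16.7
[0.43939234 0.08848837 0.2601207 ] -212.99917667041342 -0.2799150555707994
```

move_arm(rows="0 0 45 0; 0 0 43 0; 0 0 0 0; -8 0 0 0; -8 0 0 0")

```text
time_s: 21.95
ee_pos: [0.4578, 0.0902, 0.1741]
ee_rot: [3.141, 0.003, -3.082]
wrist_force: [-0.3, 0.0, 0.3]
gripper_width: 0.0004
```

move_arm(rows="-8 0 0 0; -8 0 0 0; -8 0 0 0; -8 0 0 0; 0 0 0 0")

```text
time_s: 22.58
ee_pos: [0.4886, 0.0915, 0.1724]
ee_rot: [-3.142, 0.0, -3.082]
wrist_force: [-0.3, -0.5, 0.5]
gripper_width: 0.0005
```

move_arm(rows="-4 0 0 0; -4 0 0 0; -4 0 0 0")

```text
time_s: 22.95
ee_pos: [0.4997, 0.092, 0.1724]
ee_rot: [-3.141, -0.001, -3.082]
wrist_force: [-2.4, -1.0, -0.1]
gripper_width: 0.0001
```

move_arm(rows="-2 0 0 0; -2 0 0 0")

```text
time_s: 23.2
ee_pos: [0.5028, 0.092, 0.1722]
ee_rot: [-3.141, -0.002, -3.082]
wrist_force: [-11.8, 1.5, 6.3]
gripper_width: 0.0009
```

move_arm(rows="-2 0 0 0; 0 0 0 0")

```text
time_s: 23.45
ee_pos: [0.5029, 0.092, 0.1721]
ee_rot: [-3.141, -0.006, -3.082]
wrist_force: [-16.6, 2.1, 9.9]
gripper_width: 0.0003
```

```bash
cat >> h.py <<'E'
def bf(col,s=None):
    s=s or sense(); d=s['ee_pos'][:2]*1000-BAY[col]; print('bay frame',(d@EX).round(1),(d@EY).round(1),'F',s['wrist_force'].round(1))
E
python3 - <<'E'
from h import *
bf('blue'); s=grab('scene'); t=grab('top')
a=cv2.resize(s['color'][150:310,180:380],None,fx=2,fy=2); b=cv2.resize(t['color'][110:270,180:340],None,fx=2,fy=2)
cv2.imwrite('pics/m1.png',np.hstack([a,b])[:,:,::-1])
E
```

```text
bay frame -149.4 -0.6 F [-16.6   2.1   9.9]
```

View pics/m1.png

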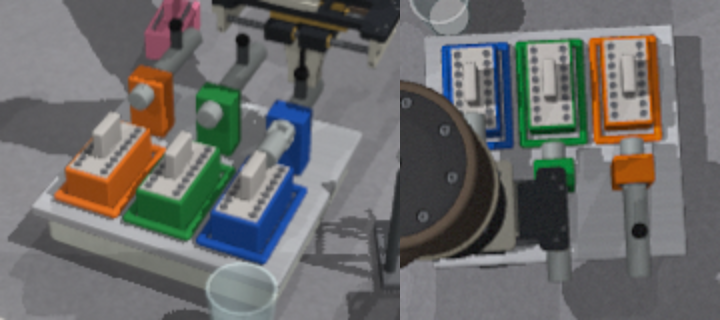

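The blue bolt is home: the push stopped at −149.4, as computed, and the bolt reaches over the rack. Green and orange next.

move_arm(rows="15 0 0 0; 0 0 -45 0; 0 0 -45 0; 26 -42 0 0; 26 -43 0 0")

```text
time_s: 24.18
ee_pos: [0.444, 0.0032, 0.2633]
ee_rot: [3.141, 0.003, -3.08]
wrist_force: [0.2, -1.4, -0.4]
gripper_width: 0.0005
```

move_arm(rows="0 0 0 0; 0 0 45 0; 0 0 45 0; -8 0 0 0; -8 0 0 0")

```text
time_s: 24.8
ee_pos: [0.4621, 0.0052, 0.1742]
ee_rot: [-3.141, 0.002, -3.081]
wrist_force: [0.0, 0.3, -0.3]
gripper_width: 0.0008
```

Run:
```python
from h import *
bf('green'); print(sense()['ee_pos'])
```

```text
bay frame -195.2 -0.0 F [ 0.   0.3 -0.3]
[0.4620812  0.0052108  0.17421661]
```

Need about 46 mm more.

move_arm(rows="-8 0 0 0; -8 0 0 0; -8 0 0 0; -8 0 0 0; -8 0 0 0")

```text
time_s: 25.42
ee_pos: [0.5004, 0.0071, 0.1726]
ee_rot: [3.141, 0.0, -3.082]
wrist_force: [-2.4, 2.5, 3.4]
gripper_width: 0.0009
```

move_arm(rows="-3 0 0 0; -2 0 0 0; -2 0 0 0; 0 0 0 0")

```text
time_s: 25.92
ee_pos: [0.507, 0.0074, 0.1725]
ee_rot: [3.142, 0.0, -3.082]
wrist_force: [-2.4, 2.2, 1.8]
gripper_width: 0.0006
```

Run:
```python
from h import *
bf('green')
```

```text
bay frame -150.2 -0.4 F [-2.4  2.2  1.8]
```

move_arm(rows="-2 0 0 0; -1 0 0 0; 0 0 0 0")

```text
time_s: 26.3
ee_pos: [0.5077, 0.0073, 0.1723]
ee_rot: [-3.141, -0.004, -3.082]
wrist_force: [-12.9, 4.8, 9.8]
gripper_width: 0.0001
```

move_arm(rows="-1 0 0 0; 0 0 0 0")

```text
time_s: 26.55
ee_pos: [0.5078, 0.0073, 0.1723]
ee_rot: [-3.141, -0.006, -3.082]
wrist_force: [-15.9, 5.7, 13.4]
gripper_width: 0.0006
```

move_arm(rows="15 0 0 0; 0 0 -45 0; 0 0 -45 0; 26 -42 0 0; 26 -43 0 0")

```text
time_s: 27.18
ee_pos: [0.4487, -0.0821, 0.263]
ee_rot: [-3.141, 0.002, -3.08]
wrist_force: [0.5, -1.1, 0.3]
gripper_width: 0.0004
```

move_arm(rows="0 0 0 0; 0 0 45 0; 0 0 45 0; -8 0 0 0; -8 0 0 0")

```text
time_s: 27.8
ee_pos: [0.467, -0.08, 0.1741]
ee_rot: [-3.141, 0.002, -3.081]
wrist_force: [0.0, 0.9, 0.6]
gripper_width: 0.0005
```

Run:
```python
from h import *
bf('orange'); print(sense()['ee_pos'])
```

```text
bay frame -195.2 -0.3 F [0.  0.9 0.6]
[ 0.46697298 -0.08004783  0.17408889]
```

move_arm(rows="-8 0 0 0; -8 0 0 0; -8 0 0 0; -8 0 0 0; -8 0 0 0")

```text
time_s: 28.42
ee_pos: [0.5055, -0.0778, 0.1726]
ee_rot: [3.141, 0.0, -3.082]
wrist_force: [-4.8, 2.4, 3.9]
gripper_width: 0.0002
```

move_arm(rows="-3 0 0 0; -2 0 0 0; -2 0 0 0; -2 0 0 0; 0 0 0 0")

```text
time_s: 29.05
ee_pos: [0.5124, -0.0775, 0.1723]
ee_rot: [3.142, -0.003, -3.082]
wrist_force: [-7.9, 2.8, 6.2]
gripper_width: 0.0003
```

move_arm(rows="-1 0 0 0; -1 0 0 0; 0 0 0 0")

```text
time_s: 29.42
ee_pos: [0.5126, -0.0775, 0.1722]
ee_rot: [3.141, -0.006, -3.082]
wrist_force: [-15.3, 3.5, 12.8]
gripper_width: 0.0003
```

Run:
```python
from h import *
bf('orange')
```

```text
bay frame -149.5 -0.4 F [-15.3   3.5  12.8]
```

All bolts are home. Now the cotters, starting with the one nearest the shaker.

move_arm(rows="15 0 0 0; 0 0 -45 0; 0 0 -60 0; 0 0 0 0", claw=0)

```text
time_s: 29.92
ee_pos: [0.5036, -0.0782, 0.2827]
ee_rot: [-3.141, 0.01, -3.081]
wrist_force: [-0.9, -0.0, -0.8]
gripper_width: 0.0349
```

Run:
```python
from h import *
print(sense()['ee_pos']); go(555.1,241.2,270,116.1)
```

```text
[ 0.50359915 -0.07823437  0.28270614]
turn -0.395 rad (q6 -1.74) then tool shift [-186.7  264.3   13.4]
```

move_arm(rows="0 0 0 -0.132; 0 0 0 -0.132; 0 0 0 -0.131; -31 44 2 0; -31 44 2 0")

```text
time_s: 30.55
ee_pos: [0.5181, 0.0288, 0.2732]
ee_rot: [-3.141, 0.001, -2.689]
wrist_force: [0.3, 0.2, -0.3]
gripper_width: 0.0434
```

move_arm(rows="-31 44 2 0; -31 44 2 0; -31 44 2 0; -31 44 3 0; 0 0 0 0")

```text
time_s: 31.18
ee_pos: [0.5522, 0.2438, 0.2627]
ee_rot: [-3.141, -0.001, -2.684]
wrist_force: [0.5, -0.9, -1.3]
gripper_width: 0.044
```

Run:
```python
from h import *
w=grab('wrist','w11.png'); s=sense(); print(s['ee_pos'],s['ee_rot'],s['q'][5])
```

```text
[0.55191195 0.24212251 0.26305569] [-3.14115273e+00 -1.29944893e-03 -2.68472968e+00] -1.8512863863546314
```

View pics/w11.png

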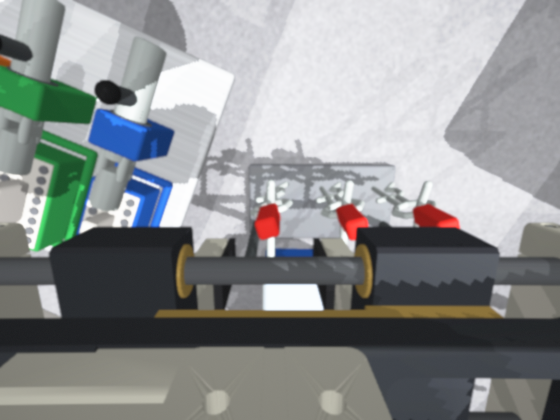

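```bash
cat >> h.py <<'E'
SY=np.radians(116.1); SEY=np.array([np.cos(SY),np.sin(SY)]); SEX=np.array([np.sin(SY),-np.cos(SY)])
GR=[np.array([555.1,241.2]),np.array([526.3,300.]),np.array([497.4,358.9])]
def redm(w):
    h=cv2.cvtColor(w['color'],cv2.COLOR_RGB2HSV); return cv2.inRange(h,(0,150,60),(6,255,255))|cv2.inRange(h,(170,150,60),(179,255,255))
def grip(w,i,u0=0,u1=560):
    m=redm(w).copy(); m[:,:u0]=0; m[:,u1:]=0
    n,l,st,ce=cv2.connectedComponentsWithStats(m); k=1+np.argmax(st[1:,4]); print(st[k],ce[k])
    P=np.argwhere(l==k)[:,::-1]
    for z in(.151,.196):
        W=np.array([onz(w,u,v,z)[:2] for u,v in P])*1000-GR[i]; X=W@SEX;Y=W@SEY; q=P[:,1]
        for a,b in((q.min(),q.min()+6),(q.max()-6,q.max()+1)):
            kk=(q>=a)&(q<b); print('z',z,'rows',a,'X',X[kk].min().round(1),X[kk].max().round(1),'Y',Y[kk].min().round(1),Y[kk].max().round(1))
E
python3 - <<'E'
from h import *
w=load('wrist'); grip(w,0,220,320)
d=sense()['ee_pos'][:2]*1000-GR[0]; print('tcp',d@SEX,d@SEY)
a=cv2.resize(w['color'][140:260,180:480],None,fx=2.6,fy=2.6,interpolation=cv2.INTER_CUBIC); cv2.imwrite('pics/w11c.png',a[:,:,::-1])
E
```

```text
[255 205  24  34 663] [267.27300151 221.85972851]
z 0.151 rows 205 X -8.9 -4.5 Y -9.5 4.2
z 0.151 rows 232 X 15.3 20.8 Y -12.4 6.0
z 0.196 rows 205 X -19.4 -15.8 Y -7.3 3.8
z 0.196 rows 232 X 0.3 4.8 Y -9.6 5.3
tcp -2.4571132058818064 2.2309853043749834
```

View pics/w11c.png

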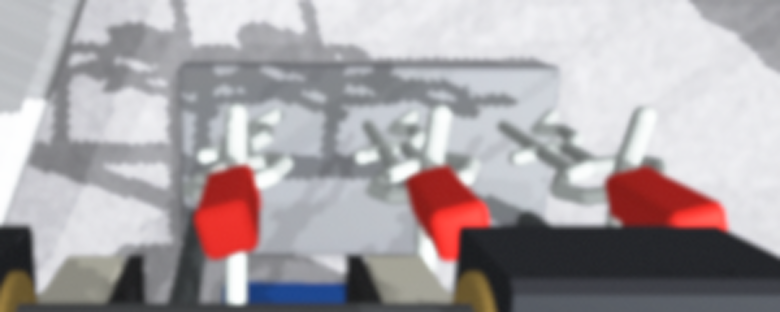

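Run:
```python
from h import *
w=load('wrist'); g=GR[0]-1.5*SEX-2.3*SEY
C=(cv2.resize(w['color'][140:260,200:330],None,fx=4,fy=4,interpolation=cv2.INTER_CUBIC))[:,:,::-1].copy()
for sgn,nm in((1,'+'),(-1,'-')):
    o=g-6.6*sgn*SEY
    for n,(y,z) in {'legtip':(0,-43),'flare':(24,-39),'throat':(13,-19),'recess':(16.5,0),'bar-':(-13,13),'bar+':(10,13),'ringc':(6.6,64)}.items():
        p=proj(w,[*(o+sgn*y*SEY)/1000,(70.5+z)/1000]); q=((p-[200,140])*4).astype(int); 
        cv2.circle(C,tuple(int(t) for t in q),4,(255,0,0) if sgn>0 else (0,200,255),-1); print(nm,n,p.round(0), q)
cv2.imwrite('pics/h.png',C)
```

```text
+ legtip [265. 188.] [260 193]
+ flare [284. 189.] [336 195]
+ throat [275. 192.] [301 207]
+ recess [279. 195.] [314 220]
+ bar- [251. 197.] [205 229]
+ bar+ [273. 197.] [290 229]
+ ringc [269. 209.] [275 274]
- legtip [275. 188.] [301 193]
- flare [256. 189.] [225 195]
- throat [265. 192.] [258 207]
- recess [261. 195.] [243 220]
- bar- [288. 197.] [350 229]
- bar+ [266. 197.] [265 229]
- ringc [269. 209.] [275 274]
```

View pics/h.png

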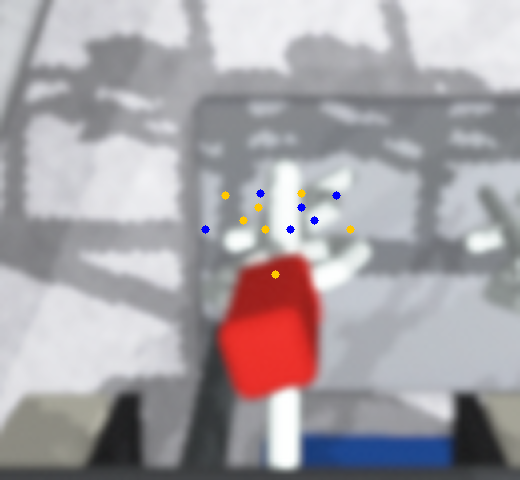

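The bow flare and crossbar show up on the right in the crop, so the bow is on the stand's +y side and the straight leg 6.6 mm to −y of the grip. Descending to grasp.

move_arm(rows="-1.5 -4.5 0 0; 0 0 45 0; 0 0 38 0; 0 0 0 0; 0 0 0 0")

```text
time_s: 31.85
ee_pos: [0.5565, 0.237, 0.1834]
ee_rot: [-3.141, 0.002, -2.687]
wrist_force: [0.2, 0.0, 0.5]
gripper_width: 0.0437
```

move_arm(rows="0 0 0 0; 0 0 0 0; 0 0 0 0; 0 0 0 0", claw=1)

```text
time_s: 32.35
ee_pos: [0.5557, 0.2381, 0.1825]
ee_rot: [3.141, 0.002, -2.686]
wrist_force: [-1.8, 1.9, 4.9]
gripper_width: 0.0162
```

Run:
```python
from h import *
s=sense(); d=s['ee_pos'][:2]*1000-GR[0]; print('tcp',d@SEX,d@SEY,s['gripper_width'],s['wrist_force'],s['wrist_torque'])
```

```text
tcp -0.8510104062692265 -3.076276683548807 0.016191011710998102 [-1.84474376  1.86115341  4.85855612] [ 0.57604018  0.73666114 -0.04418768]
```

move_arm(rows="0 0 -7 0; 0 0 -7 0; 0 0 0 0; 15 0 0 0; 15 0 0 0")

```text
time_s: 32.98
ee_pos: [0.5272, 0.2234, 0.195]
ee_rot: [-3.141, -0.001, -2.687]
wrist_force: [0.3, -1.3, -0.7]
gripper_width: 0.016
```

move_arm(rows="15 0 0 0; 20 0 0 0; 25 0 0 0; 0 0 -40 0; 0 0 -50 0")

```text
time_s: 33.6
ee_pos: [0.4731, 0.1969, 0.286]
ee_rot: [-3.141, -0.002, -2.686]
wrist_force: [1.4, 0.8, -0.8]
gripper_width: 0.016
```

move_arm(rows="0 0 -20 0; 0 0 0 0; 0 0 0 0")

```text
time_s: 33.98
ee_pos: [0.4737, 0.1974, 0.3045]
ee_rot: [3.141, -0.001, -2.687]
wrist_force: [-0.1, -0.6, -1.1]
gripper_width: 0.0157
```

Run:
```python
from h import *
s=sense(); print(s['ee_pos'],s['wrist_force'],s['gripper_width'])
c=grab('scene'); p=proj(c,s['ee_pos']-[0,0,.06]); print(p); u,v=p.astype(int)
u0=max(u-90,0);v0=max(v-80,0)
a=cv2.resize(c['color'][v0:v0+160,u0:u0+180],None,fx=4,fy=3.7,interpolation=cv2.INTER_CUBIC); cv2.imwrite('pics/s2.png',a[:,:,::-1]); print(u0,v0)
h=np.array(BAY['blue'])-73*EX; print(h); go(*(h+6.6*EY),300,93.4)
```

```text
[0.47367219 0.1973925  0.30450756] [-0.11748662 -0.60357984 -1.09974448] 0.01571788507029235
[385.57970337 158.16646963]
295 78
[579.12849256  97.07063473]
turn 0.395 rad (q6 -1.89) then tool shift [-99.2 -99.8   4.2]
```

View pics/s2.png

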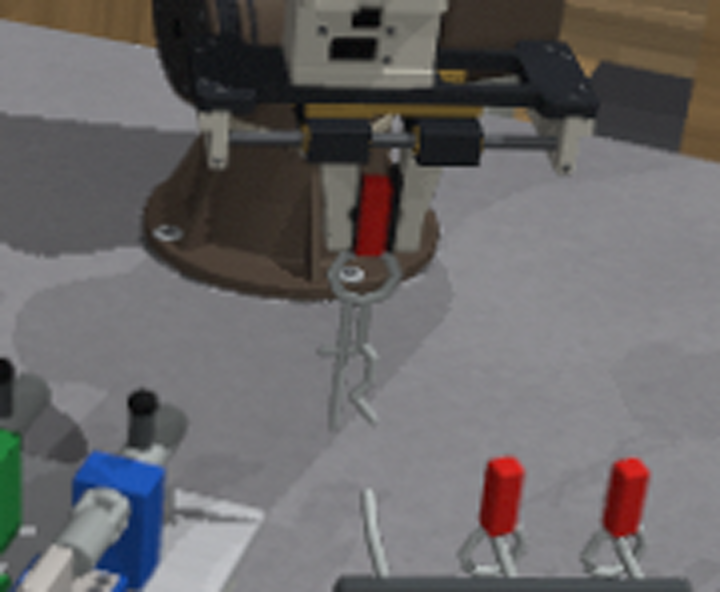

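The cotter is off the hook with the straight leg at left (tip at image 379,194) and the bow at right. I'll check its offset by intersecting the scene ray with the clip plane.

```bash
cat >> h.py <<'E'
from scipy.spatial.transform import Rotation as Rn
def clip(c,s,pts):
    M=Rn.from_euler('xyz',s['ee_rot']).as_matrix(); n=M[:,0]
    for u,v in pts:
        o,d=ray(c,u,v); P=o+d*((s['ee_pos']-o)@n/(d@n)); q=(P-s['ee_pos'])*1000; print((u,v),'y',(q@M[:,1]).round(1),'z',q[2].round(1))
E
python3 - <<'E'
from h import *
c=load('scene'); s=sense(); f2=lambda x,y:(x/4+295,y/3.7+78)
clip(c,s,[f2(334,428),f2(346,310),f2(364,256-2),f2(320,352),f2(377,424),f2(352,352)])
M=Rn.from_euler('xyz',s['ee_rot']).as_matrix()
for y,z in((-6.6,-155),(-6.6,-102),(0,-33),(17.4,-151)):
    p=proj(c,s['ee_pos']+(M[:,1]*y+[0,0,z])/1000); print(y,z,p, (p-[295,78])*[4,3.7])
E
```

```text
(378.5, 193.67567567567568) y -6.3 z -151.2
(381.5, 161.78378378378378) y -7.7 z -68.8
(386.0, 146.64864864864865) y -1.8 z -31.9
(375.0, 173.13513513513513) y -18.9 z -97.5
(389.25, 192.59459459459458) y 17.1 z -148.0
(383.0, 173.13513513513513) y -1.7 z -97.3
-6.6 -155 [378.23921545 195.15256381] [332.9568618 433.4644861]
-6.6 -102 [380.53817053 175.00615604] [342.15268214 358.92277734]
0 -33 [386.79976051 147.1177969 ] [367.19904203 255.73584853]
17.4 -151 [389.25350649 193.78146496] [377.01402594 428.39142034]
```

move_arm(rows="0 0 -20 0.132; 0 0 0 0.132; 0 0 0 0.131; -47 0 0 0; -46 -34 0 0")

```text
time_s: 34.65
ee_pos: [0.5701, 0.1705, 0.3241]
ee_rot: [-3.141, -0.001, -3.079]
wrist_force: [0.4, 1.8, 0.4]
gripper_width: 0.0156
```

move_arm(rows="-46 -33 0 0; 0 -33 0 0; 0 0 0 0; 0 0 0 0")

```text
time_s: 35.15
ee_pos: [0.619, 0.1064, 0.3245]
ee_rot: [-3.141, -0.001, -3.082]
wrist_force: [0.1, 0.5, -1.6]
gripper_width: 0.0156
```

Run:
```python
from h import *
w=grab('wrist'); s=sense(); print(s['ee_pos'],s['ee_rot']); bf('blue',s)
h=np.array(BAY['blue'])-73*EX; p=proj(w,[*h/1000,.136]); print(p); u,v=p.astype(int)
a=cv2.resize(w['color'][max(v-60,0):v+60,u-80:u+80],None,fx=5,fy=5,interpolation=cv2.INTER_CUBIC); cv2.imwrite('pics/w12.png',a[:,:,::-1]); print(u-80,max(v-60,0))
```

```text
[0.61892998 0.10678043 0.32489671] [-3.14143644e+00 -8.83594925e-04 -3.08151174e+00]
bay frame -32.7 7.3 F [-0.4  0.1 -0.9]
[268.08519778 158.71612882]
188 98
```

View pics/w12.png

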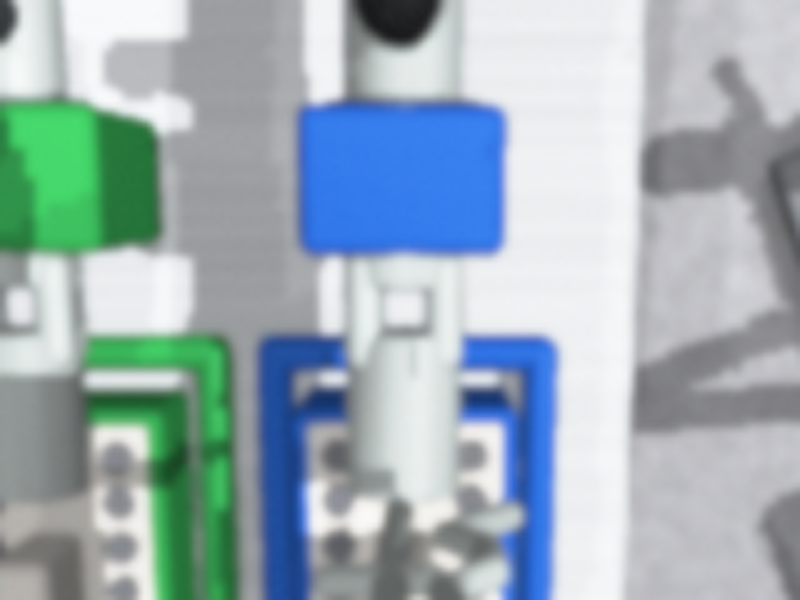

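The cross hole is clearly open at (269.4,160), within 1.5 px of the prediction.

Run:
```python
from h import *
w=load('wrist'); s=sense()
for uv in((269.4,160),(188+384/5,160),(188+431/5,160),(269.4,98+288/5),(269.4,98+332/5)):
    d=onz(w,*uv,.136)[:2]*1000-BAY['blue']; print(uv,(d@EX).round(1),(d@EY).round(1))
# leg tip in wrist image model
M=Rn.from_euler('xyz',s['ee_rot']).as_matrix()
for z in(-152,-100): print(proj(w,s['ee_pos']+(M[:,1]*-6.6+[0,0,z])/1000), (proj(w,s['ee_pos']+(M[:,1]*-6.6+[0,0,z])/1000)-[188,98])*5)
h=np.array(BAY['blue'])-73*EX; go(*(h+5.5*EY),305,93.4)
```

```text
(269.4, 160) -71.6 1.4
(264.8, 160) -71.6 -3.5
(274.2, 160) -71.6 6.6
(269.4, 155.6) -76.3 1.4
(269.4, 164.4) -66.9 1.4
[268.35952327 202.80679973] [401.79761634 524.03399864]
[267.18645741 216.81698292] [395.93228703 594.08491461]
turn 0.001 rad (q6 -1.99) then tool shift [40.3 -1.8 19.9]
```

move_arm(rows="20 0.4 0 0; 19.6 0 0 0; 0 0 15 0; 0 0 14 0; 0 0 0 0")

```text
time_s: 35.83
ee_pos: [0.5792, 0.1045, 0.2944]
ee_rot: [-3.141, -0.003, -3.081]
wrist_force: [0.5, 0.6, 0.4]
gripper_width: 0.0156
```

Run:
```python
from h import *
w=grab('wrist'); c=grab('scene'); s=sense(); print(s['ee_pos']); bf('blue',s)
h=np.array(BAY['blue'])-72.3*EX+.9*EY; p=proj(w,[*h/1000,.136]); q=proj(c,[*h/1000,.136]);print(p,q)
def crop(im,p,r,k): u,v=p.astype(int); print(u-r,v-r); return cv2.resize(im[v-r:v+r,u-r:u+r],None,fx=k,fy=k,interpolation=cv2.INTER_CUBIC)
cv2.imwrite('pics/w13.png',np.hstack([crop(w['color'],p,28,7),crop(c['color'],q,28,7)])[:,:,::-1])
```

```text
[0.58007288 0.10445769 0.29605133]
bay frame -71.6 7.3 F [-0.3 -0.3 -1.3]
[268.29049094 201.73511508] [319.89656041 213.79945938]
240 173
291 185
```

View pics/w13.png

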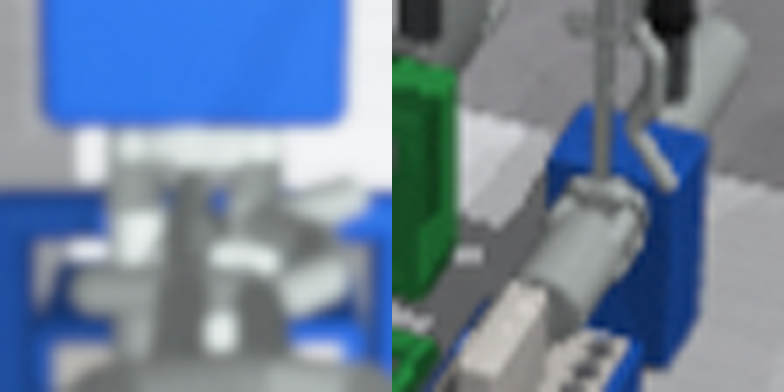

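Side by side: the leg tip (wrist 266.4,198.7) is about 1.4 mm left of the bolt axis (267.9), and the scene view shows it just above the hole. I'll nudge it +1.2 mm and feel my way down. From here I have one picture left to view, so I rely on numbers.

move_arm(rows="0.5 1.2 0 0; 0 0 4 0; 0 0 3 0; 0 0 3 0; 0 0 0 0")

```text
time_s: 36.55
ee_pos: [0.5795, 0.1057, 0.2863]
ee_rot: [3.141, 0.001, -3.082]
wrist_force: [2.4, 0.7, -1.7]
gripper_width: 0.0159
```

move_arm(rows="0 0 2 0; 0 0 2 0; 0 0 0 0")

```text
time_s: 36.92
ee_pos: [0.5793, 0.1056, 0.2825]
ee_rot: [3.141, 0.0, -3.082]
wrist_force: [3.0, 0.8, 0.6]
gripper_width: 0.0159
```

Run:
```python
from h import *
s=sense(); print(s['ee_pos'],s['wrist_torque']); bf('blue',s)
```

```text
[0.57926436 0.10559191 0.28250709] [ 0.13397835 -1.5625957  -0.00793465]
bay frame -72.4 8.5 F [3.  0.8 0.6]
```

move_arm(rows="-0.8 0 0 0; 0 0 2 0; 0 0 2 0; 0 0 0 0")

```text
time_s: 37.42
ee_pos: [0.5797, 0.1055, 0.278]
ee_rot: [-3.141, -0.001, -3.082]
wrist_force: [2.0, -0.8, -1.5]
gripper_width: 0.0159
```

move_arm(rows="0 0 2 0; 0 0 2 0; 0 0 0 0")

```text
time_s: 37.8
ee_pos: [0.5798, 0.1055, 0.2741]
ee_rot: [-3.141, -0.001, -3.082]
wrist_force: [1.9, 0.1, -2.0]
gripper_width: 0.0162
```

move_arm(rows="0 0 2 0; 0 0 2 0; 0 0 0 0")

```text
time_s: 38.17
ee_pos: [0.5799, 0.1057, 0.2704]
ee_rot: [3.141, -0.0, -3.082]
wrist_force: [1.4, 0.8, -0.3]
gripper_width: 0.016
```

Run:
```python
from h import *
s=sense(); print(s['ee_pos'],s['wrist_torque'],s['time_s']); bf('blue',s)
```

```text
[0.57986927 0.10572287 0.27038676] [ 0.38024218 -0.33660737  0.03848869] 38.175
bay frame -71.7 8.6 F [ 1.4  0.8 -0.3]
```

move_arm(rows="-0.4 0 3 0; 0 0 3 0; 0 0 3 0; 0 0 0 0")

```text
time_s: 38.67
ee_pos: [0.582, 0.106, 0.2642]
ee_rot: [3.141, 0.005, -3.081]
wrist_force: [1.2, 0.5, 8.2]
gripper_width: 0.0156
```

move_arm(rows="0 0 3 0; 0 0 3 0; 0 0 3 0; 0 0 0 0")

```text
time_s: 39.17
ee_pos: [0.581, 0.1059, 0.2531]
ee_rot: [3.141, 0.002, -3.082]
wrist_force: [2.7, 1.7, 1.0]
gripper_width: 0.0159
```

move_arm(rows="0 0 3 0; 0 0 3 0; 0 0 3 0; 0 0 0 0")

```text
time_s: 39.67
ee_pos: [0.5802, 0.1058, 0.2427]
ee_rot: [3.141, -0.001, -3.082]
wrist_force: [2.2, 2.1, -3.2]
gripper_width: 0.0157
```

Run:
```python
from h import *
s=sense(); print(s['ee_pos'],s['wrist_torque'],s['time_s']); bf('blue',s)
```

```text
[0.58023841 0.1057834  0.24272391] [ 0.81695159 -1.32447481  0.02598669] 39.675
bay frame -71.4 8.6 F [ 2.2  2.1 -3.2]
```

move_arm(rows="0 0 2 0; 0 0 2 0; 0 0 0 0")

```text
time_s: 40.05
ee_pos: [0.5803, 0.1054, 0.239]
ee_rot: [-3.141, -0.001, -3.082]
wrist_force: [2.3, 0.8, -2.5]
gripper_width: 0.0154
```

move_arm(rows="0 0 2 0; 0 0 0 0")

```text
time_s: 40.3
ee_pos: [0.5803, 0.1053, 0.2372]
ee_rot: [-3.141, -0.0, -3.082]
wrist_force: [3.0, -0.3, -1.8]
gripper_width: 0.0161
```

move_arm(rows="0 0 2 0; 0 0 0 0")

```text
time_s: 40.55
ee_pos: [0.5804, 0.1055, 0.2361]
ee_rot: [-3.141, 0.0, -3.082]
wrist_force: [0.2, -0.1, 3.9]
gripper_width: 0.0162
```

move_arm(rows="0 0 2 0; 0 0 0 0; 0 0 0 0")

```text
time_s: 40.92
ee_pos: [0.581, 0.1055, 0.2357]
ee_rot: [-3.141, 0.003, -3.081]
wrist_force: [-1.6, -0.2, 13.4]
gripper_width: 0.0162
```

Run:
```python
from h import *
s=sense(); print(s['ee_pos'],s['wrist_force']); bf('blue',s)
```

```text
[0.58096287 0.105506   0.23573637] [-1.56326798 -0.2019927  13.37922337]
bay frame -70.7 8.3 F [-1.6 -0.2 13.4]
```

The cotter snapped home (draw-in, then a hard stop at TCP z 0.2357). I release it and go for cotter 2.

move_arm(rows="0 0 -1 0; 0 0 0 0; 0 0 0 0; 0 0 0 0", claw=0)

```text
time_s: 41.42
ee_pos: [0.5802, 0.1055, 0.2341]
ee_rot: [-3.141, -0.001, -3.082]
wrist_force: [-0.6, 0.1, 0.8]
gripper_width: 0.0436
```

move_arm(rows="0 0 -30 0; 0 0 -50 0; 0 0 0 0; 0 0 0 0")

```text
time_s: 41.92
ee_pos: [0.5801, 0.1056, 0.3142]
ee_rot: [3.141, -0.0, -3.082]
wrist_force: [-0.4, 0.9, -0.3]
gripper_width: 0.044
```

Run:
```python
from h import *
s=sense(); print(s['ee_pos'],s['gripper_width']); g=GR[1]-.85*SEX-3*SEY; print(g); go(*g,290,116.1)
t=grab('top'); m=redm(t); n,_,st,ce=cv2.connectedComponentsWithStats(m); print([(st[i].tolist(),ce[i].round(1).tolist()) for i in range(1,n) if st[i][4]>15])
c=grab('scene'); m=redm(c); n,_,st,ce=cv2.connectedComponentsWithStats(m); print([(st[i].tolist(),ce[i].round(1).tolist()) for i in range(1,n) if st[i][4]>15])
h=np.array(BAY['blue'])-73*EX+8*EY; print('expected blue grip px',proj(c,[*h/1000,.228]))
```

```text
[0.58012775 0.10564468 0.31419042] 0.04400971069666255
[526.85649407 296.93196898]
turn -0.396 rad (q6 -2.02) then tool shift [-36.3 195.2  24.3]
[([197, 183, 12, 7, 73], [202.5, 185.5]), ([110, 203, 14, 11, 102], [116.2, 208.2]), ([81, 217, 15, 11, 111], [87.9, 222.0])]
[([326, 167, 11, 22, 163], [330.7, 177.1]), ([415, 202, 11, 21, 169], [419.8, 211.7]), ([446, 202, 11, 21, 167], [450.9, 212.0])]
expected blue grip px [324.52105217 178.43465496]
```

move_arm(rows="0 40 0 -0.132; 0 0 0 -0.132; 0 0 0 -0.132; 0 0 0 0")

```text
time_s: 42.52
ee_pos: [0.5777, 0.1455, 0.3134]
ee_rot: [-3.142, -0.002, -2.687]
wrist_force: [0.5, 0.5, 0.9]
gripper_width: 0.044
```

Run:
```python
from h import *
g=GR[1]-.85*SEX-3*SEY; go(*g,240,116.1)
```

```text
turn -0.000 rad (q6 -1.69) then tool shift [-21.1 158.3  73.3]
```

move_arm(rows="-7 53 10 0; -7 53 10 0; -7 52 23 0; 0 0 30 0; 0 0 0 0")

```text
time_s: 43.15
ee_pos: [0.5259, 0.2961, 0.2387]
ee_rot: [-3.14, -0.005, -2.688]
wrist_force: [0.2, 0.4, 1.2]
gripper_width: 0.0434
```

Run:
```python
from h import *
w=grab('wrist','w14.png'); t=grab('top'); c=grab('scene'); grip(w,1,230,325)
s=sense(); d=s['ee_pos'][:2]*1000-GR[1]; print('tcp',d@SEX,d@SEY,s['ee_pos'][2])
def blobs(c):
    n,_,st,ce=cv2.connectedComponentsWithStats(redm(c)); return [(st[i].tolist(),ce[i]) for i in range(1,n) if st[i][4]>15]
b1=blobs(t);b2=blobs(c); print(b1,b2)
q=[b for b in b1 if abs(b[1][0]-200)<25]; r=[b for b in b2 if abs(b[1][0]-330)<15]
if q and r:
    P=tri(t,q[0][1],c,r[0][1])*1000; print('grip',P,(P[:2]-BAY['blue'])@EX,(P[:2]-BAY['blue'])@EY)
```

```text
[263 213  26  41 827] [276.3095526 233.2853688]
z 0.151 rows 213 X -9.2 -5.1 Y -10.0 4.0
z 0.151 rows 247 X 18.8 23.9 Y -10.2 6.5
z 0.196 rows 213 X -20.8 -17.6 Y -8.8 2.4
z 0.196 rows 247 X 1.5 5.5 Y -9.0 4.4
tcp -0.004155051520955785 -4.0201614923420035 0.24272874914807122
[([197, 182, 13, 8, 87], array([202.50574713, 185.20689655]))] [([326, 167, 11, 22, 158], array([330.55063291, 177.17721519])), ([415, 202, 11, 21, 167], array([419.79640719, 211.75449102])), ([446, 202, 11, 21, 168], array([450.92857143, 211.99404762]))]
grip [565.80590034 113.50151383 225.99542801] -85.32468630870903 17.19207256114608
```

The blue cotter's grip triangulates to a slight lean of about 0.15 rad (hole slack), which is within tolerance. Grasping cotter 2.

move_arm(rows="0.8 1.2 30 0; 0 0 29 0; 0 0 0 0; 0 0 0 0")

```text
time_s: 43.8
ee_pos: [0.5272, 0.2976, 0.1845]
ee_rot: [3.141, 0.002, -2.686]
wrist_force: [0.5, 0.7, 0.9]
gripper_width: 0.0436
```

move_arm(rows="0 0 0 0; 0 0 0 0; 0 0 0 0; 0 0 0 0", claw=1)

```text
time_s: 44.3
ee_pos: [0.5262, 0.2976, 0.1829]
ee_rot: [3.141, 0.001, -2.686]
wrist_force: [0.0, 0.5, 2.0]
gripper_width: 0.0153
```

move_arm(rows="0 0 -7 0; 0 0 -7 0; 0 0 0 0; 15 0 0 0; 15 0 0 0")

```text
time_s: 44.92
ee_pos: [0.4979, 0.2834, 0.1961]
ee_rot: [-3.141, -0.001, -2.686]
wrist_force: [-0.1, -0.7, -1.1]
gripper_width: 0.0157
```

move_arm(rows="15 0 0 0; 20 0 0 0; 25 0 0 0; 0 0 -50 0; 0 0 -55 0")

```text
time_s: 45.55
ee_pos: [0.4439, 0.2568, 0.3025]
ee_rot: [-3.141, -0.001, -2.685]
wrist_force: [0.7, 1.0, -0.8]
gripper_width: 0.0158
```

move_arm(rows="0 0 -45 0.132; 0 0 0 0.132; 0 0 0 0.131; 0 0 0 0")

```text
time_s: 46.05
ee_pos: [0.4445, 0.2574, 0.3466]
ee_rot: [3.141, 0.0, -3.08]
wrist_force: [-0.2, -0.3, -0.4]
gripper_width: 0.0163
```

Run:
```python
from h import *
s=sense(); print(s['ee_pos'],s['gripper_width'],s['q'])
g=np.array(BAY['green'])-71.3*EX+8.5*EY; go(*g,350,93.4)
c=grab('scene'); 
# leg tip & flare: bright clip against background: list red blob and render a narrow ascii of tip rows
n,_,st,ce=cv2.connectedComponentsWithStats(redm(c)); print([(st[i].tolist(),ce[i].round(1).tolist()) for i in range(1,n) if st[i][4]>15])
M=Rn.from_euler('xyz',s['ee_rot']).as_matrix()
for y,z in((-6.6,-153),(17.4,-149),(-19.6,-97),(0,-10)): print((y,z),proj(c,s['ee_pos']+(M[:,1]*y+[0,0,z])/1000).round(1))
```

```text
[0.44454439 0.2573551  0.34664202] 0.01625161837139924 [ 9.07358303e-01  3.95178899e-02 -1.78393215e-01 -1.14051604e-04
 -1.35252031e+00 -2.41626023e+00]
turn 0.003 rad (q6 -2.42) then tool shift [-126.4 -244.2   -3.4]
[([418, 108, 10, 22, 166], [422.5, 118.4]), ([326, 166, 11, 23, 167], [330.7, 177.1]), ([446, 202, 11, 21, 168], [450.9, 212.0])]
(-6.6, -153) [410.9 178.1]
(17.4, -149) [422.  179.1]
(-19.6, -97) [408.2 154.6]
(0, -10) [422.9 119.5]
```

Run:
```python
from h import *
c=load('scene'); g=cv2.cvtColor(c['color'],cv2.COLOR_RGB2GRAY)
for v in range(150,184,3): print(v,' '.join('%3d'%x for x in g[v,400:432]))
```

```text
150  68  84 109 116 121 128 139 139 139 138 137 138 138 130 107  96 101 122 120  97  95 123 135 137 136 137 136 135 136 137 138 137
153 131 125 124 123 123 124 136 138 138 117 119 121 122 122  94  96 105 118 105 101 122 137 138 139 139 139 140 140 140 139 137 138
156 122 121 121 120 121 121 134 137 139 138 134 127 127  99  97  93  98 117 113  97 115 154 156 141 139 140 141 142 140 140 139 138
159 124 121 121 121 131 136 137 139 138 137 138 137 133  88  97 106 135 138 142 142 119  97 121 135 139 140 141 138 140 138 138 139
162 120 120 131 137 138 135 136 137 138 138 137 135 112  95  97 107 136 137 136 131 109  98 115 133 138 139 140 139 140 139 139 139
165 134 133 135 134 134 134 136 138 137 138 136 136  97  97 101 130 137 137 128 103  95 109 128 138 139 139 139 139 140 141 140 140
168 134 135 135 133 134 133 135 138 138 139 138 118  93 100 103 133 102 100  97 100 124 134 139 139 139 141 141 140 140 139 138 138
171 133 133 137 138 136 137 137 138 139 139 138  97  99  96 120 136 131  94 110 148 159 139 138 138 139 140 139 139 141 138 137 138
174 132 133 134 134 136 134 131 134 135 135 117  95  97  99 139 140 140 140 131 103 117 156 159 138 137 139 139 141 142 139 139 139
177 134 134 134 136 135 134 134 134 134 133 133 110 134 135 136 133 132 133 134 135 127 110 118 129 138 136 135 135 135 138 138 137
180 134 134 134 135 135 134 134 133 133 134 134 133 135 135 134 134 135 134 132 132 135 135 136 135 136 137 137 139 139 140 140 138
183 132 131 133 132 134 135 136 135 136 135 136 135 136 134 135 136 135 135 136 136 137 138 136 135 134 134 132 134 134 134 134 135
```

move_arm(rows="0 0 -25 0.003; 0 -49 0 0; 0 -49 0 0; 0 -49 0 0; 0 -49 0 0")

```text
time_s: 46.72
ee_pos: [0.4561, 0.0606, 0.3716]
ee_rot: [3.141, 0.0, -3.08]
wrist_force: [1.2, -0.5, -1.2]
gripper_width: 0.0159
```

move_arm(rows="0 -48 0 0; -43 0 0 0; -43 0 0 0; -20 0 0 0; 0 0 0 0")

```text
time_s: 47.35
ee_pos: [0.5658, 0.0202, 0.3701]
ee_rot: [-3.141, -0.002, -3.082]
wrist_force: [-0.4, -1.0, -1.5]
gripper_width: 0.0157
```

Run:
```python
from h import *
s=sense(); print(s['ee_pos']); bf('green',s); g=np.array(BAY['green'])-71.3*EX+8.5*EY; go(*g,292,93.4)
```

```text
[0.56581469 0.02024798 0.37006787]
bay frame -90.7 8.8 F [-0.4 -1.  -1.5]
turn 0.000 rad (q6 -1.89) then tool shift [-19.6  -0.3  78. ]
```

move_arm(rows="-19.6 -0.4 30 0; 0 0 30 0; 0 0 17 0; 0 0 0 0; 0 0 0 0")

```text
time_s: 47.98
ee_pos: [0.5848, 0.0211, 0.2957]
ee_rot: [3.141, 0.001, -3.083]
wrist_force: [-0.4, 1.5, -0.1]
gripper_width: 0.0158
```

move_arm(rows="0 0 2 0; 0 0 2 0; 0 0 2 0; 0 0 0 0")

```text
time_s: 48.48
ee_pos: [0.5861, 0.021, 0.2919]
ee_rot: [-3.142, 0.005, -3.083]
wrist_force: [-1.5, 0.6, 13.9]
gripper_width: 0.0158
```

move_arm(rows="0 0 2 0; 0 0 2 0; 0 0 0 0")

```text
time_s: 48.85
ee_pos: [0.5883, 0.0211, 0.291]
ee_rot: [-3.142, 0.012, -3.082]
wrist_force: [-0.6, 1.7, 24.6]
gripper_width: 0.0159
```

Run:
```python
from h import *
s=sense(); print(s['ee_pos'],s['wrist_torque']); bf('green',s)
```

```text
[0.58827235 0.02114359 0.29097582] [ 0.69735379  0.67147618 -0.0326229 ]
bay frame -68.2 8.4 F [-0.6  1.7 24.6]
```

The tip landed on the bolt top just beside the hole. I back off to the same viewing pose I used for blue and measure again.

move_arm(rows="0 0 -10 0; 0 0 -30 0; -40 0 0 0; 0 0 0 0; 0 0 0 0")

```text
time_s: 49.48
ee_pos: [0.6242, 0.0232, 0.3236]
ee_rot: [-3.141, -0.002, -3.084]
wrist_force: [0.4, 0.4, -1.1]
gripper_width: 0.0159
```

Run:
```python
from h import *
w=grab('wrist','w15.png'); s=sense(); print(s['ee_pos']); bf('green',s)
h=np.array(BAY['green'])-71.6*EX+1.4*EY; p=proj(w,[*h/1000,.136]); print('hole pred',p); u,v=p.astype(int)
g=cv2.cvtColor(w['color'],cv2.COLOR_RGB2GRAY)
for r in range(v-9,v+10): print(r,' '.join('%3d'%x for x in g[r,u-16:u+17]))
print('cols from',u-16)
M=Rn.from_euler('xyz',s['ee_rot']).as_matrix(); t=proj(w,s['ee_pos']+(M[:,1]*-6.6+[0,0,-153])/1000); print('tip pred',t); u,v=t.astype(int)
for r in range(v-10,v+14,2): print(r,' '.join('%3d'%x for x in g[r,u-14:u+24]))
print('cols from',u-14)
b=cv2.imread('pics/w12.png',0); b=cv2.resize(b,None,fx=.2,fy=.2,interpolation=cv2.INTER_AREA)
print('BLUE tip rows');
for r in range(96,118,2): print(r+98,' '.join('%3d'%x for x in b[r,66:104]))
print('cols from',188+66)
```

```text
[0.62405843 0.02319087 0.32393204]
bay frame -32.4 8.3 F [-0.   0.1 -0.2]
hole pred [267.94382801 159.82263538]
150 162 162 159 153 157 182 209 219 215 210 215 223 230 233 236 237 235 231 228 226 226 224 220 221 223 222 210 197 206 217 220 219 219
151 166 166 163 158 168 198 224 232 228 219 218 224 228 230 232 234 234 232 231 231 231 229 226 229 233 233 222 203 199 207 210 211 211
152 169 169 164 159 171 202 224 233 228 218 213 217 223 226 229 232 233 231 230 231 231 229 227 231 237 237 225 199 180 176 177 177 177
153 171 170 165 160 171 199 222 230 227 216 207 209 216 221 224 227 228 227 226 226 226 226 226 231 238 238 226 197 170 161 159 159 158
154 170 171 166 158 170 197 220 229 229 218 202 198 199 204 210 213 214 212 212 211 214 216 222 230 237 237 226 197 168 157 154 155 155
155 173 177 174 163 169 192 218 230 234 225 205 184 174 175 178 180 181 181 180 179 184 196 214 228 237 237 225 197 169 157 155 156 156
156 188 202 200 184 176 190 217 231 237 232 215 182 162 157 158 158 159 157 156 154 160 181 208 227 237 237 226 201 177 170 169 169 169
157 207 225 225 209 188 191 215 230 
[... 4576 characters left out ...]
36 131 127 125 124 119 112 104 102 108 117 126 125 115 101  87
208 104  97  97 106 129 157 172 172 155 128 106  99 100 100 100 104 115 126 139 158 185 204 206 194 176 157 141 125 111 104 107 116 127 136 137 126 106  88
210 124 113 112 122 139 152 157 153 138 119 105 101 101 102 105 111 121 129 138 153 179 207 224 231 227 211 178 152 143 152 164 177 188 193 184 157 121  90
212 136 136 136 136 137 137 138 136 128 117 105 101 100 102 110 121 131 136 141 143 140 140 150 163 168 167 172 182 196 207 215 219 221 221 211 179 134  95
214 152 153 152 153 153 152 152 144 127 108 100  98  98  98 104 119 138 148 147 135 118 105 102 106 117 139 168 195 213 220 222 222 220 214 194 161 122  91
cols from 254
```

Run:
```python
from h import *
w=load('wrist'); s=sense(); g=cv2.cvtColor(w['color'],cv2.COLOR_RGB2GRAY)
for r in range(180,199,1): print(r,' '.join('%3d'%x for x in g[r,255:280]))
M=Rn.from_euler('xyz',s['ee_rot']).as_matrix()
for dx in(0,4,8,12): print(dx,proj(w,s['ee_pos']+(M[:,1]*-6.6+M[:,0]*dx+[0,0,-153])/1000))
```

```text
180  94 114 135 153 166 178 188 199 209 217 223 227 231 234 236 237 235 231 227 222 216 207 187 154 124
181 102 118 136 152 166 176 186 196 207 217 223 228 230 233 235 237 235 231 226 222 216 207 188 161 141
182 114 122 136 153 167 174 179 186 199 212 220 226 227 227 232 236 235 231 225 221 216 207 191 174 165
183 133 129 138 152 165 169 165 168 180 193 205 218 220 220 227 234 235 231 226 221 216 207 196 193 202
184 143 134 136 147 156 160 156 153 159 167 178 193 203 214 227 234 234 230 226 221 216 207 202 210 223
185 138 129 131 140 146 148 147 147 149 152 157 165 182 210 229 235 234 231 225 221 216 207 201 209 220
186 120 120 127 135 140 142 144 147 148 149 147 146 164 201 227 234 234 230 225 221 215 206 197 193 191
187 105 114 126 135 139 144 147 152 153 149 139 132 146 181 215 230 233 229 225 221 215 204 190 174 161
188 101 114 127 137 144 151 161 169 168 153 131 119 128 152 186 220 230 229 225 221 214 204 187 163 146
189 101 116 131 145 154 165 178 189 186 161 128 113 119 134 164 204 225 228 224 220 214 203 184 159 142
190 102 118 137 153 166 176 188 197 192 163 126 112 118 131 
[... 296 characters left out ...]
118 112 122 136 160 196 221 225 220 202 176 153 136 129 134
194 148 141 146 159 172 184 193 194 177 142 116 113 123 138 165 201 223 225 216 188 156 135 126 124 127
195 147 140 145 160 174 184 193 192 172 137 114 113 124 139 169 208 226 225 209 176 144 129 125 124 124
196 142 140 150 168 181 189 194 192 168 133 113 114 125 141 170 208 224 223 206 174 144 131 128 126 125
197 144 148 169 195 207 205 204 198 170 131 111 114 126 141 169 205 222 223 214 190 161 141 132 128 125
198 147 159 192 224 233 230 227 219 181 133 111 115 126 141 171 208 226 229 228 220 196 169 148 134 128
0 [267.90535237 202.53665612]
4 [267.87883678 198.59000815]
8 [267.85211155 194.61647383]
12 [267.82517382 190.61571771]
```

The push tilted the cotter about 4° about the jaw axis: tip row 187 against 198.5 for blue in the same pose. I compensate by placing the tip over the hole, and straighten it as it goes in.

move_arm(rows="14 -0.9 0 0; 13.8 0 0 0; 0 0 25 0; 0 0 0 0; 0 0 0 0")

```text
time_s: 50.15
ee_pos: [0.5969, 0.0208, 0.3007]
ee_rot: [-3.141, 0.001, -3.084]
wrist_force: [0.2, -0.1, -0.9]
gripper_width: 0.016
```

move_arm(rows="0 0 3 0; 0 0 2 0; 0 0 2 0; 0 0 0 0")

```text
time_s: 50.65
ee_pos: [0.5969, 0.0208, 0.2923]
ee_rot: [-3.141, -0.0, -3.084]
wrist_force: [0.5, -0.4, -1.6]
gripper_width: 0.0161
```

move_arm(rows="0 0 2 0; 0 0 0 0")

```text
time_s: 50.9
ee_pos: [0.5969, 0.0208, 0.2903]
ee_rot: [-3.142, -0.0, -3.084]
wrist_force: [0.7, 0.1, -1.3]
gripper_width: 0.0156
```

Run:
```python
from h import *
s=sense(); print(s['ee_pos'],s['wrist_torque']); bf('green',s)
```

```text
[0.59690353 0.02083049 0.2903013 ] [ 0.00958651 -0.00744865  0.00245103]
bay frame -59.7 7.6 F [ 0.7  0.1 -1.3]
```

move_arm(rows="0 0 2 0; 0 0 2 0; 0 0 0 0")

```text
time_s: 51.28
ee_pos: [0.5969, 0.0208, 0.2863]
ee_rot: [-3.142, -0.0, -3.084]
wrist_force: [0.0, 0.5, -0.7]
gripper_width: 0.0158
```

move_arm(rows="0 0 2 0; 0 0 2 0; 0 0 0 0")

```text
time_s: 51.65
ee_pos: [0.5969, 0.0208, 0.2823]
ee_rot: [-3.142, -0.0, -3.084]
wrist_force: [-0.6, -0.5, -0.5]
gripper_width: 0.016
```

Run:
```python
from h import *
s=sense(); print(s['ee_pos'],s['wrist_torque']); bf('green',s)
```

```text
[0.59688895 0.02082368 0.28228317] [ 0.00566814  0.01061647 -0.01465589]
bay frame -59.7 7.6 F [-0.6 -0.5 -0.5]
```

move_arm(rows="0.2 0 3 0; 0.2 0 3 0; 0.2 0 3 0; 0 0 0 0")

```text
time_s: 52.15
ee_pos: [0.5963, 0.0208, 0.2732]
ee_rot: [-3.141, -0.0, -3.084]
wrist_force: [-1.2, 0.7, -0.4]
gripper_width: 0.0156
```

move_arm(rows="0.2 0 2 0; 0.2 0 2 0; 0.2 0 2 0; 0 0 0 0")

```text
time_s: 52.65
ee_pos: [0.5967, 0.0213, 0.2693]
ee_rot: [3.141, 0.003, -3.083]
wrist_force: [-0.9, 2.6, 8.3]
gripper_width: 0.0161
```

Run:
```python
from h import *
s=sense(); print(s['ee_pos'],s['wrist_torque']); bf('green',s)
```

```text
[0.59668424 0.02130083 0.26934497] [ 1.34823756  0.69317733 -0.03670563]
bay frame -59.8 8.1 F [-0.9  2.6  8.3]
```

move_arm(rows="0.2 0 2 0; 0.2 0 2 0; 0 0 0 0")

```text
time_s: 53.02
ee_pos: [0.5973, 0.0214, 0.2668]
ee_rot: [3.141, 0.006, -3.083]
wrist_force: [-1.2, 3.2, 14.2]
gripper_width: 0.0158
```

move_arm(rows="0.2 0 2 0; 0.2 0 2 0; 0 0 0 0")

```text
time_s: 53.4
ee_pos: [0.5974, 0.0215, 0.2632]
ee_rot: [3.14, 0.008, -3.083]
wrist_force: [2.4, 1.8, 6.0]
gripper_width: 0.0162
```

Run:
```python
from h import *
s=sense(); print(s['ee_pos'],s['wrist_torque']); bf('green',s)
```

```text
[0.59744788 0.02145803 0.26324875] [ 0.90839822 -0.80874564 -0.03348111]
bay frame -59.1 8.2 F [2.4 1.8 6. ]
```

move_arm(rows="0.2 0 3 0; 0.2 0 3 0; 0.2 0 3 0; 0 0 0 0")

```text
time_s: 53.9
ee_pos: [0.5955, 0.0213, 0.2511]
ee_rot: [3.141, 0.003, -3.083]
wrist_force: [3.4, 3.3, 0.5]
gripper_width: 0.0159
```

move_arm(rows="0.2 0 3 0; 0.2 0 3 0; 0.2 0 3 0; 0 0 0 0")

```text
time_s: 54.4
ee_pos: [0.5931, 0.0209, 0.2402]
ee_rot: [3.141, -0.002, -3.084]
wrist_force: [2.8, 3.4, -2.7]
gripper_width: 0.0162
```

Run:
```python
from h import *
s=sense(); print(s['ee_pos'],s['wrist_torque']); bf('green',s)
```

```text
[0.593134   0.02088176 0.24019792] [ 1.7102243  -1.38628054 -0.02558403]
bay frame -63.4 7.9 F [ 2.8  3.4 -2.7]
```

move_arm(rows="0 0.5 2 0; 0 0 1 0; 0 0 0 0")

```text
time_s: 54.78
ee_pos: [0.5933, 0.0206, 0.2381]
ee_rot: [-3.141, -0.001, -3.084]
wrist_force: [1.6, -1.2, -1.8]
gripper_width: 0.016
```

move_arm(rows="0 0 2 0; 0 0 0 0")

```text
time_s: 55.02
ee_pos: [0.5933, 0.0208, 0.2361]
ee_rot: [-3.141, -0.001, -3.084]
wrist_force: [1.2, -0.2, -0.7]
gripper_width: 0.0156
```

move_arm(rows="0 0 2 0; 0 0 0 0")

```text
time_s: 55.28
ee_pos: [0.5936, 0.0209, 0.2356]
ee_rot: [-3.141, 0.0, -3.084]
wrist_force: [-1.2, 0.2, 6.6]
gripper_width: 0.016
```

move_arm(rows="0 0 2 0; 0 0 0 0; 0 0 -1 0")

```text
time_s: 55.65
ee_pos: [0.5944, 0.021, 0.2355]
ee_rot: [-3.141, 0.003, -3.083]
wrist_force: [0.2, -1.0, 6.3]
gripper_width: 0.016
```

move_arm(rows="0 0 -1 0; 0 0 0 0; 0 0 0 0; 0 0 0 0", claw=0)

```text
time_s: 56.15
ee_pos: [0.5936, 0.0211, 0.2342]
ee_rot: [-3.141, -0.001, -3.084]
wrist_force: [0.9, 0.0, 0.2]
gripper_width: 0.0427
```

move_arm(rows="0 0 -30 0; 0 0 -50 0; 0 0 0 -0.132; 0 0 0 -0.132; 0 0 0 -0.132")

```text
time_s: 56.78
ee_pos: [0.5937, 0.0212, 0.3145]
ee_rot: [3.141, -0.0, -2.683]
wrist_force: [0.2, -0.6, 0.0]
gripper_width: 0.0437
```

Run:
```python
from h import *
s=sense(); print(s['ee_pos'],s['gripper_width'],s['q'][5]); g=GR[2]-.85*SEX-3*SEY; go(*g,310,116.1)
c=grab('scene'); n,_,st,ce=cv2.connectedComponentsWithStats(redm(c)); print([(st[i].tolist(),ce[i].round(1).tolist()) for i in range(1,n) if st[i][4]>15])
```

```text
[0.5936588  0.02115295 0.31445357] 0.043692996089863816 -1.4769524439627262
turn 0.003 rad (q6 -1.48) then tool shift [-61.3 342.7   4.5]
[([281, 162, 9, 21, 153], [285.2, 172.1]), ([326, 166, 11, 23, 165], [330.7, 177.0]), ([446, 202, 11, 21, 168], [450.9, 212.0])]
```

move_arm(rows="-10 57 0 0.003; -10 57 0 0; -10 57 0 0; -10 57 0 0; -10 57 0 0")

```text
time_s: 57.45
ee_pos: [0.5136, 0.3011, 0.3146]
ee_rot: [-3.142, 0.0, -2.693]
wrist_force: [1.6, 0.1, -0.3]
gripper_width: 0.0435
```

move_arm(rows="-11 57 20 0; 0 0 52 0; 0 0 0 0; 0 0 0 0")

```text
time_s: 57.95
ee_pos: [0.5004, 0.3554, 0.2443]
ee_rot: [-3.141, 0.002, -2.692]
wrist_force: [-0.4, 0.3, 1.2]
gripper_width: 0.0439
```

Run:
```python
from h import *
w=grab('wrist','w16.png'); grip(w,2,230,325)
s=sense(); d=s['ee_pos'][:2]*1000-GR[2]; print('tcp',d@SEX,d@SEY,s['ee_pos'][2])
```

```text
[264 207  27  38 790] [277.26455696 226.06835443]
z 0.151 rows 207 X -8.6 -4.5 Y -10.3 3.2
z 0.151 rows 238 X 17.2 22.4 Y -11.3 7.3
z 0.196 rows 207 X -19.6 -16.3 Y -9.2 1.5
z 0.196 rows 238 X 1.0 5.2 Y -10.1 4.8
tcp 1.5160421821968078 -4.406545389905899 0.24492549195059873
```

move_arm(rows="2.3 1.4 31 -0.007; 0 0 31 0; 0 0 0 0; 0 0 0 0")

```text
time_s: 58.5
ee_pos: [0.4981, 0.3562, 0.183]
ee_rot: [3.141, 0.003, -2.684]
wrist_force: [1.0, 0.2, 0.5]
gripper_width: 0.0439
```

move_arm(rows="0 0 0 0; 0 0 0 0; 0 0 0 0; 0 0 0 0", claw=1)

```text
time_s: 59.0
ee_pos: [0.497, 0.356, 0.1809]
ee_rot: [3.141, 0.001, -2.684]
wrist_force: [0.1, -0.4, 2.1]
gripper_width: 0.0159
```

move_arm(rows="0 0 -7 0; 0 0 -7 0; 0 0 0 0; 15 0 0 0; 15 0 0 0")

```text
time_s: 59.62
ee_pos: [0.4688, 0.3417, 0.1941]
ee_rot: [-3.141, -0.001, -2.684]
wrist_force: [-0.2, 0.2, -0.8]
gripper_width: 0.0162
```

move_arm(rows="15 0 0 0; 20 0 0 0; 25 0 0 0; 0 0 -50 0; 0 0 -55 0")

```text
time_s: 60.25
ee_pos: [0.4148, 0.315, 0.3005]
ee_rot: [-3.141, -0.001, -2.683]
wrist_force: [-0.1, 0.6, -0.7]
gripper_width: 0.0155
```

move_arm(rows="0 0 -60 0.132; 0 0 0 0.132; 0 0 0 0.131; 0 0 0 0")

```text
time_s: 60.75
ee_pos: [0.4154, 0.3156, 0.3597]
ee_rot: [3.141, 0.0, -3.078]
wrist_force: [0.4, 0.5, -0.9]
gripper_width: 0.0156
```

Run:
```python
from h import *
s=sense(); print(s['ee_pos'],s['gripper_width'],s['q'])
g=np.array(BAY['orange'])-32*EX+8*EY; go(*g,362,93.4)
```

```text
[0.41537725 0.3155728  0.35966277] 0.015601319738229822 [ 1.02611143e+00  4.92402787e-02 -1.39414430e-01 -1.30773002e-04
 -1.38170887e+00 -2.53285383e+00]
turn 0.005 rad (q6 -2.53) then tool shift [-191.2 -389.7   -2.5]
```

move_arm(rows="0 -56 -10 0.005; 0 -56 0 0; 0 -56 0 0; 0 -56 0 0; 0 -56 0 0")

```text
time_s: 61.38
ee_pos: [0.4318, 0.0347, 0.3696]
ee_rot: [3.141, 0.001, -3.079]
wrist_force: [1.4, -0.5, -0.6]
gripper_width: 0.016
```

move_arm(rows="0 -55 0 0; 0 -55 0 0; -48 0 0 0; -48 0 0 0; -48 0 0 0")

```text
time_s: 62.0
ee_pos: [0.5836, -0.0654, 0.3694]
ee_rot: [-3.142, 0.0, -3.081]
wrist_force: [0.7, 0.7, 0.1]
gripper_width: 0.0161
```

move_arm(rows="-47 0 40 0; 0 0 0 0; 0 0 0 0")

```text
time_s: 62.38
ee_pos: [0.6293, -0.0624, 0.3291]
ee_rot: [-3.141, -0.001, -3.082]
wrist_force: [0.2, 0.2, -1.6]
gripper_width: 0.0159
```

Run:
```python
from h import *
w=grab('wrist','w17.png'); s=sense(); print(s['ee_pos'],s['ee_rot']); bf('orange',s)
g=cv2.cvtColor(w['color'],cv2.COLOR_RGB2GRAY)
h=np.array(BAY['orange'])-71.6*EX+1.4*EY; p=proj(w,[*h/1000,.136]); print('hole pred',p); u,v=p.astype(int)
for r in range(v-8,v+9): print(r,' '.join('%3d'%x for x in g[r,u-14:u+15]))
print('cols from',u-14)
M=Rn.from_euler('xyz',s['ee_rot']).as_matrix(); t=proj(w,s['ee_pos']+(M[:,1]*-6.6+[0,0,-151])/1000); print('tip pred',t); u,v=t.astype(int)
for r in range(v-16,v+8,1): print(r,' '.join('%3d'%x for x in g[r,u-14:u+14]))
print('cols from',u-14)
```

```text
[ 0.6292745  -0.06241187  0.33044201] [-3.14116506e+00  9.50192541e-04 -3.08199476e+00]
bay frame -32.1 7.7 F [-0.2  1.  -0.5]
hole pred [268.76934583 159.13140135]
151 243 231 211 213 231 241 240 233 231 234 238 242 245 247 247 247 247 247 247 245 244 247 249 248 243 236 237 241 242
152 244 231 212 213 232 241 241 233 229 232 237 241 244 246 246 246 245 245 245 243 243 247 250 249 244 237 238 241 243
153 243 230 210 213 232 243 243 235 227 227 232 236 239 242 242 241 240 239 239 238 240 247 250 249 244 237 238 241 243
154 241 227 208 212 232 244 247 240 228 221 222 227 230 232 232 232 230 226 224 227 236 246 250 249 244 237 237 240 241
155 238 224 204 211 232 245 249 246 234 219 218 223 226 227 227 226 223 212 202 215 232 245 250 249 243 236 236 239 241
156 235 221 202 210 232 245 249 248 239 224 224 230 233 234 234 233 229 217 198 209 232 245 250 249 243 236 236 239 241
157 234 220 201 209 232 245 249 249 240 227 227 234 238 238 238 237 232 218 200 209 232 245 249 249 243 235 235 237 239
158 234 220 200 209 231 245 249 249 240 225 223 231 234 234 234 231 223 202 191 207 231 245 250
[... 3253 characters left out ...]
16 114 115 126 150 175 184 178 157 129 111 108 115 124 131 129 129 140 165 206 234 240 238 222 182 146 131
206 111 103 102 103 116 142 167 176 171 149 121 109 107 110 118 122 121 125 136 158 195 229 241 242 231 195 153 135
207 114 108 106 108 119 138 156 165 158 139 119 108 107 107 112 115 119 124 133 149 179 215 232 237 229 196 154 137
208 124 121 122 122 126 136 144 147 144 131 119 110 106 108 112 117 123 129 132 140 156 180 204 220 216 184 151 143
209 138 138 137 138 139 141 143 143 140 131 119 111 107 107 111 120 130 137 140 142 145 150 160 173 175 160 151 157
210 150 151 151 151 151 152 152 151 145 133 118 109 106 105 108 118 134 145 150 150 146 138 131 132 134 139 152 172
cols from 253
```

Orange hole is at (267.7,158). The tip is 6 px further −x than blue's was, so I compensate again with a bay-frame target of −66.9, 8.1.

move_arm(rows="17.4 0.4 0 0; 17.4 0 0 0; 0 0 30 0; 0 0 0 0; 0 0 0 0")

```text
time_s: 63.05
ee_pos: [0.5949, -0.064, 0.3013]
ee_rot: [-3.141, 0.002, -3.083]
wrist_force: [0.5, -0.8, -0.5]
gripper_width: 0.0158
```

move_arm(rows="0 0 3 0; 0 0 2 0; 0 0 2 0; 0 0 0 0")

```text
time_s: 63.55
ee_pos: [0.5948, -0.0639, 0.2922]
ee_rot: [-3.142, -0.001, -3.084]
wrist_force: [-0.2, 0.0, -0.3]
gripper_width: 0.0161
```

move_arm(rows="0 0 2 0; 0 0 2 0; 0 0 0 0")

```text
time_s: 63.92
ee_pos: [0.5952, -0.0638, 0.2884]
ee_rot: [3.141, 0.001, -3.084]
wrist_force: [1.4, -0.2, -2.2]
gripper_width: 0.0154
```

Run:
```python
from h import *
s=sense(); print(s['ee_pos'],s['wrist_torque']); bf('orange',s)
```

```text
[ 0.59516515 -0.06380911  0.28838796] [ 0.07919341 -0.81381587  0.01294075]
bay frame -66.3 8.3 F [ 1.4 -0.2 -2.2]
```

move_arm(rows="-0.8 0 0 0; 0 0 2 0; 0 0 2 0; 0 0 0 0")

```text
time_s: 64.42
ee_pos: [0.5956, -0.0639, 0.2843]
ee_rot: [-3.142, -0.0, -3.084]
wrist_force: [0.8, -0.4, -1.4]
gripper_width: 0.0157
```

move_arm(rows="0 0 2 0; 0 0 2 0; 0 0 0 0")

```text
time_s: 64.8
ee_pos: [0.5956, -0.0639, 0.2803]
ee_rot: [3.142, -0.0, -3.084]
wrist_force: [0.9, -0.1, -1.6]
gripper_width: 0.0156
```

Run:
```python
from h import *
s=sense(); print(s['ee_pos'],s['wrist_torque']); bf('orange',s)
```

```text
[ 0.59561427 -0.06386027  0.28030152] [-0.03955321 -0.76545196  0.02482848]
bay frame -65.8 8.3 F [ 0.9 -0.1 -1.6]
```

In the hole and free. Continuing down.

move_arm(rows="0 0 3 0; 0 0 3 0; 0 0 2 0; 0 0 0 0")

```text
time_s: 65.3
ee_pos: [0.5956, -0.0639, 0.2722]
ee_rot: [3.142, -0.0, -3.084]
wrist_force: [1.6, 0.6, -2.7]
gripper_width: 0.016
```

move_arm(rows="0.2 0 2 0; 0.2 0 2 0; 0 0 0 0")

```text
time_s: 65.68
ee_pos: [0.5955, -0.0636, 0.2688]
ee_rot: [3.141, 0.001, -3.084]
wrist_force: [1.4, 2.0, 2.8]
gripper_width: 0.0159
```

move_arm(rows="0.2 0 2 0; 0.2 0 2 0; 0 0 0 0")

```text
time_s: 66.05
ee_pos: [0.5958, -0.0636, 0.2664]
ee_rot: [3.141, 0.004, -3.083]
wrist_force: [0.1, 2.6, 8.6]
gripper_width: 0.016
```

Run:
```python
from h import *
s=sense(); print(s['ee_pos'],s['wrist_torque']); bf('orange',s)
```

```text
[ 0.59580137 -0.06359373  0.26643489] [ 1.36640974 -0.35941368 -0.01610486]
bay frame -65.6 8.5 F [0.1 2.6 8.6]
```

move_arm(rows="0.2 0 2 0; 0.2 0 2 0; 0 0 0 0")

```text
time_s: 66.42
ee_pos: [0.5961, -0.0636, 0.2633]
ee_rot: [3.141, 0.006, -3.083]
wrist_force: [1.8, 2.9, 7.7]
gripper_width: 0.0155
```

move_arm(rows="0.2 0 3 0; 0.2 0 3 0; 0 0 0 0")

```text
time_s: 66.8
ee_pos: [0.5944, -0.0636, 0.2545]
ee_rot: [3.141, 0.001, -3.084]
wrist_force: [3.5, 2.7, -0.2]
gripper_width: 0.0159
```

move_arm(rows="0.2 0 3 0; 0.2 0 3 0; 0.2 0 3 0; 0 0 0 0")

```text
time_s: 67.3
ee_pos: [0.5937, -0.0638, 0.2455]
ee_rot: [3.141, 0.001, -3.084]
wrist_force: [3.0, 2.9, 1.7]
gripper_width: 0.0163
```

Run:
```python
from h import *
s=sense(); print(s['ee_pos'],s['wrist_torque']); bf('orange',s)
```

```text
[ 0.59369463 -0.06376275  0.24545658] [ 1.40435244 -1.39436234 -0.01332769]
bay frame -67.7 8.5 F [3.  2.9 1.7]
```

move_arm(rows="0 0.4 3 0; 0 0 3 0; 0 0 2 0; 0 0 0 0")

```text
time_s: 67.8
ee_pos: [0.5929, -0.0639, 0.2366]
ee_rot: [-3.141, -0.002, -3.084]
wrist_force: [3.6, -0.2, -2.1]
gripper_width: 0.0159
```

move_arm(rows="0 0 2 0; 0 0 0 0")

```text
time_s: 68.05
ee_pos: [0.593, -0.0638, 0.2351]
ee_rot: [-3.141, -0.001, -3.084]
wrist_force: [1.5, -0.6, -1.3]
gripper_width: 0.0156
```

move_arm(rows="0 0 2 0; 0 0 0 0")

```text
time_s: 68.3
ee_pos: [0.5932, -0.0638, 0.2346]
ee_rot: [-3.141, 0.0, -3.084]
wrist_force: [-1.4, 0.8, 6.9]
gripper_width: 0.0159
```

Run:
```python
from h import *
s=sense(); print(s['ee_pos'],s['wrist_torque']); bf('orange',s)
```

```text
[ 0.59318171 -0.06384002  0.23462306] [0.17596216 0.47727321 0.03303265]
bay frame -68.2 8.4 F [-1.4  0.8  6.9]
```

move_arm(rows="0 0 2 0; 0 0 0 0; 0 0 -1 0")

```text
time_s: 68.68
ee_pos: [0.5938, -0.0638, 0.2346]
ee_rot: [-3.141, 0.002, -3.083]
wrist_force: [-0.4, 0.2, 7.7]
gripper_width: 0.0158
```

move_arm(rows="0 0 -1 0; 0 0 0 0; 0 0 0 0; 0 0 0 0", claw=0)

```text
time_s: 69.18
ee_pos: [0.5932, -0.0636, 0.2331]
ee_rot: [-3.142, -0.001, -3.084]
wrist_force: [0.5, -0.6, 0.1]
gripper_width: 0.0433
```

move_arm(rows="0 0 -30 0; 0 0 -50 0; 0 0 -30 0; 20 -55 0 0; 20 -55 0 0")

```text
time_s: 69.8
ee_pos: [0.5596, -0.1763, 0.3438]
ee_rot: [3.142, 0.001, -3.082]
wrist_force: [0.1, 0.8, -0.7]
gripper_width: 0.0436
```

move_arm(rows="20 -55 0 0; 20 -55 0 0; 20 -55 0 0; 20 -55 0 0; 0 0 0 0")

```text
time_s: 70.42
ee_pos: [0.4909, -0.4033, 0.3425]
ee_rot: [3.141, -0.002, -3.089]
wrist_force: [-0.4, 0.5, -0.9]
gripper_width: 0.0436
```

Run:
```python
from h import *
t=grab('top','t9.png'); c=grab('scene','s9.png'); s=sense(); print(s['ee_pos'],s['wrist_force'],s['time_s'])
def blobs(c):
    n,_,st,ce=cv2.connectedComponentsWithStats(redm(c)); return sorted([(ce[i].round(1).tolist(),st[i].tolist()) for i in range(1,n) if st[i][4]>15])
b1=blobs(t); b2=blobs(c); print(b1); print(b2)
for k,a,b in zip(('blue','green','orange'),b1,b2[::-1]):
    P=tri(t,a[0],c,b[0])*1000; d=P[:2]-BAY[k]; print(k,'grip',P.round(1),(d@EX).round(1),(d@EY).round(1))
a=cv2.resize(c['color'][140:300,190:370],None,fx=4.4,fy=3.75,interpolation=cv2.INTER_CUBIC); cv2.imwrite('pics/s9c.png',a[:,:,::-1])
```

```text
[ 0.49215667 -0.40055014  0.34290672] [-0.39177026  0.82923538 -0.509045  ] 70.525
[([202.3, 185.2], [197, 181, 12, 9, 89]), ([249.3, 171.6], [245, 166, 9, 13, 92]), ([292.1, 172.2], [289, 167, 8, 12, 83])]
[([251.2, 162.1], [247, 152, 9, 22, 166]), ([285.3, 171.8], [281, 162, 9, 21, 159]), ([330.7, 177.0], [326, 166, 11, 23, 165])]
blue grip [565.8 113.8 226.5] -85.4 17.5
green grip [592.7  23.3 228.1] -63.7 10.3
orange grip [592.1 -59.3 228.3] -69.1 13.0
```

View pics/s9c.png

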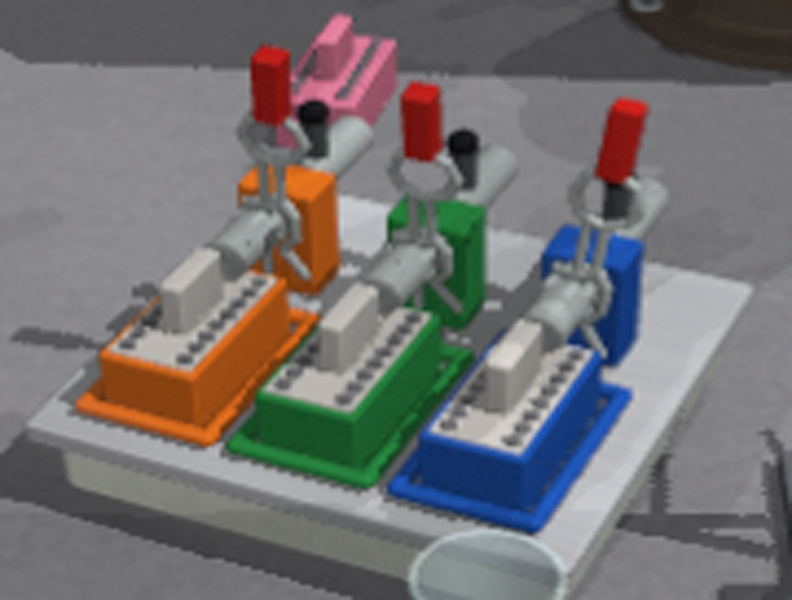

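The last picture shows all three racks inside their rails, the bolts over them, and a cotter snapped through each bolt with its bow closed below it. Blue leans about 0.15 rad (limit 0.25) and has not moved since it was released. Handing in.

```bash
python3 -c "
from h import *
print(job_done())"
```

```text
the job is handed in; nothing more can be done
None
```

I loaded all three racks (blue, green and orange) into their own bays and pushed each bolt to its stop. I then snapped a cotter through each bolt, let go and drew the arm clear. The job was handed in at about 70 s of the 210 s allowed. No verdict came back, so the result rests on my own checks.

- **Racks:** In the last scene picture each rack sits inside its guide rail. The green rack was knocked about 27 mm before I reached it, so I measured it again and then picked it up.
- **Bolts:** Blue and orange stopped hard at −149.4 and −149.5 mm in the bay frame, against −149.5 mm expected. Green stopped against the same force; I did not print its final bay position. The last picture shows all three reaching over their racks.
- **Cotters:** All three showed the force rise, the draw-in and a hard stop. The TCP stopped at z 0.2357 m for blue, 0.2355 m for green and 0.2346 m for orange, where I had gripped that cotter about 2 mm lower. In the last picture the bows are closed below the bolts; the bow angle itself I could not measure.
- **Problems along the way:** The green cotter first landed beside its hole with about 25 N and tilted about 4° in the grip. I backed off, measured again, corrected for the tilt and inserted it cleanly. The orange cotter was also tilted in the grip and I corrected for it the same way.
- **Disagreement in the checks:** The blue cotter leans about 0.15 rad (limit 0.25), more than the other two. It did not move between the picture taken after release and the last one.
- **Bystanders:** As far as I know nothing touched the bottle, beaker or tip box, but I did not measure them again at the end.

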